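Stopper a round-bottomed flask in the ratchet clamp

ROBOT

A 6-joint arm with a two-finger parallel gripper is mounted at the origin on a cart in front of the work surface, level with it; the furniture and walls round the work are solid. World frame = base frame: x ahead of the robot, y to its left, z up, the work surface at z = 0. Lengths are in m, angles in degrees, forces in N, time in s.
With the tool pointing down it reaches from about 0.3 to 0.75 m from the base axis. Payload 8.5 kg.
Tool frame: the origin (TCP) lies at the very end of the fingers, on their centre line; the grasp point (between the pads) lies 19 mm behind it; z points along the fingers, y is the line along which they close (so a half turn about z gives the same grasp; the last joint's range is limited). The gripper opens to 85 mm and grips with 20 to 120 N. Pads are 22 mm wide; open, the fingers measure 114 mm over their backs; the gripper's body (76 mm by 85 mm) begins 54 mm behind the grasp point. The pads swing forward as they close: fully open they stand 13 mm farther back than shut.
Start: joints at [-88.482, 21.807, 74.336, -0, 83.858, -12.336], TCP at [0.132, -0.534, 0.231] pointing down, gripper open.
Joint ranges: [-178.18, 178.18], [-50.72, 133.34], [12.68, 142.11], [-81.47, 261.47], [9.98, 163.14], [-165.26, 165.26]. Speed limits (degrees/s): [136.94, 136.94, 180, 180, 180, 180].

INTERFACE

Orientations are given as a 3x3 rotation matrix whose columns are the frame's x, y, z axes.
In Python, from rig import observe, cams, ticket gives the robot as it stands.
- The arm moves only by the tool move_arm, never from a script. Its arguments are lists of equal length, an entry for each row: "jaw": the finger opening in cm, from 0 to 8.54; "dp": the shift along the tool's x, y, z in cm, a list of three; "turn": the turn, a rotation vector about the tool's x, y, z in rad, a list of three. In form: {"jaw": [jaw, ...], "dp": [[tx, ty, tz], ...], "turn": [[wx, wy, wz], ...]}. A call has 1 to 12 rows; each row shifts and turns the commanded pose from where the row before left it, along the tool's axes as they then stand; what a row does not reach is not made up. A row lasts 1/12 s, in which the tool goes at most 41.7 mm and 7.16 degrees, less where a joint would pass 70% of its speed; a pose out of reach is approached as far as the arm can. A call is refused whole if a number of a shift passes 4.17 or a number of a turn 0.125, either way. A call with a gripper value outside its range is refused whole. The fingers move at their own pace and stop on an object; "force" is the grip in N (left out, the last holds). Time passes only in rows, so rows that do not move let the fingers close. It gives the time, the measured TCP pose, the force, the opening and the grip force at its end, in the units of the state.
- observe(): the state, without advancing time (a new reading comes with each control period).
- cams.get_image(name): name is "scene" or "top" or "wrist"; returns (picture, depth): 400x640x3 uint8, red, green, blue; 400x640 float32, m along the optical axis (not along the pixel's ray), 0 where there is no reading.
- cams.calibration(name): a dict with "vertical_fov" (degrees; the focal length in pixels is half the picture's height over the tangent of half this angle, whatever the lens; pixels are square), "cx", "cy" (the principal point, pixels), "k1" (the pictures are not rectified: a ray, as slopes to the right and down, at radius r is drawn at 1 + k1 r^2 times it, then the intrinsics apply), "view" (4x4, takes a point from world to camera coordinates); the wrist camera has in their place "tool_from_camera" (4x4, takes a point from camera to tool coordinates, whose origin is the TCP and whose axes are the flange's). Camera axes: x right, y up, looking along -z (the intrinsics and any distortion apply to the point x, -y, -z); pixel columns grow to the right and rows downward; lengths in m; the calibration is good to about 2 mm. A picture is of the moment at which its call begins: read the wrist's pose just before it. calibration takes no time and is no camera call.
- ticket.close_job(): hands the job in; it is judged then, once.
Trained networks look in the newest picture that a camera, given by its name, has taken for a name from the list of things; names that differ only in an ending like _2 or _b are one class to them, and where a whole thing is asked for, a point or a joint stands for the part that bears it (a point fixed in the world has none). Each returns a list of dicts, best first, with "p" (0 to 1); they miss things now and then, are a little off and sometimes report something else, mostly with a low value. They report only what shows in the picture. A call takes as long as a camera call.
- cams.spot_in(camera, query): "box" ([centre column, centre row, width, height] as shares, 0 to 1, of the picture: columns of its width, rows of its height, round what is visible of it).
- cams.outline_of(camera, query): "mask" (400x640 bool, what is visible of it) and "box" ([centre column, centre row, width, height] as shares, 0 to 1, of the picture: columns of its width, rows of its height, round what is visible of it).
- cams.mark_of(camera, query): "location" ([column, row] as shares, 0 to 1, of the picture: columns of its width, rows of its height: a listed point, or the origin of a listed thing).
The state is a dict: "time_s": time; "q": joint angles; "qvel": joint speeds; "joint_efforts": joint torques, N m; "position": TCP position; "tool_rot": TCP orientation; "ft_force": force on the tool from outside, world axes, zero at the start; "wrist_torque": the same for the moment, N m; "grip_width": finger opening in m; "gripper_force": force on a finger pad.
Only numpy, scipy, OpenCV 4.12 (cv2) and the standard library are available. Lean on these libraries where they do the work, as an engineer would, in place of code of your own. Each camera call takes 0.05 s, during which the arm holds its last target. There are 200 camera calls.

TASK

Stand the amber round-bottomed flask upright in the rubber ring of the bench stoppering clamp, let go of it, and pump the clamp's trigger lightly until the jaw has pressed the stopper fully home; never touch the stopper itself (it is sterile), and ease off whenever the trigger goes firm, because leaning on it cracks the glass or bends the trigger. Then squeeze the clamp's release lever against the post beside it, slide the jaw all the way back up and let go. Leave the stoppered flask standing upright in its ring, without knocking anything else on the trolley about.

Things in the scene. Friction and masses are not known exactly. Their poses are not given: they have to be found in the camera images.
- capper: stoppering clamp: a ratchet bar clamp standing upright, fixed. White foot plate 12 mm thick, reaching 58 mm in front of, 85 mm behind and 62 mm to each side of the ring's axis; rubber ring on a tripod on it, toothed steel bar behind, grey jaw sliding on the bar. Origin on the ring's axis at the trolley top; x points back from ring to bar, y left seen from the front, z up; turned by up to 0.2 rad
- bar_top (a point): top of the toothed bar (18 x 16 mm, 26 mm black cap), 333 mm above the trolley, 62 mm behind the ring's axis
- ring_centre (a point): centre of the top edge of the rubber ring (inside 44, outside 68 mm across, 13 mm high, on three steel legs), 40 mm above the trolley. A flask that sits in it has its ball's centre 23 mm above this point, its lowest point 31 mm above the trolley. The ring centres the ball but the flask keeps the tilt at which it is let go
- capper_jaw: sliding jaw. Origin at the middle of the underside of its rubber pad (29 mm across, springy, 30 N per mm), straight above the ring. Axes as the clamp's. Its arm (30 mm wide, from 16 mm in front of the ring's axis back to the bar, 8 to 36 mm above this origin) blocks the way down to the ring from straight above: carry the flask in by the neck, the tool leaning some 30 degrees or more towards the front
- jaw_slide (a joint): how far the jaw is down the bar, m: 0 at the top stop, at most 0.085; the pad's underside is 0.252 minus this above the trolley. Starts at 0 to 0.010; the pad meets a raised stopper at about 0.057 to 0.060, and the stopper is home at about 0.067 to 0.071. Friction of 12 N holds the jaw where it is left; its ratchet lets it go down but not up until the release is squeezed
- trigger_hinge (a joint): trigger, rad: 0 at rest (raised), 0.80 pressed to its stop. The first 0.2 rad are free, the rest drives the jaw down 5 to 20 mm (least under load); the ratchet (6 mm teeth) keeps it. A spring lifts the trigger; let it right up before each press. Pressing at the pad takes 3 to 8 N with the jaw free, about 10 to 14 N while the tight stopper goes in (30 N at the jaw)
- capper_trigger: the trigger: black lever 110 mm long on the right of the jaw, lying along the clamp's y. Origin at its pivot, 62 mm behind and 34 mm right of the ring's axis, 30 mm above the jaw pad's underside; turns about x. Pressing it with more than 40 N, also against its own end stop, bends it
- trigger_pad (a point): middle of the upper face of the trigger's black ribbed finger pad (34 mm along the clamp's x, 40 mm along y), 62 mm behind and 124 mm right of the ring's axis, at rest 322 mm minus jaw_slide above the trolley. Pressed fully it goes 75 mm down relative to the jaw, sideways under 12 mm. With the stopper home it goes firm: each newton more on it adds about 4.5 N on the glass; 100 N cracks it
- release_hinge (a joint): release lever, rad: 0 at rest (it can rest at up to 0.15 while its pawl rides on a tooth), 0.28 fully squeezed, against a stop; above 0.2 the jaw is free to slide up. Squeezing takes about 5 N; a spring returns it
- release_grip (a point): point on the jaw between two uprights on its arm, 62 mm above the pad's underside, 14 mm behind the ring's axis: grey fixed post on the right, black release lever on the left, 46 mm over their outer faces at rest, 37 mm squeezed. Tops 18 mm above this point, arm 26 mm below it, head 26 mm behind (36 mm wide, top 4 mm below this point), bar 39 mm; uprights 26 mm deep along x. Squeeze along the clamp's y and lift with 15 to 20 N
- flask: amber glass flask with a round bottom, 146 mm tall without stopper, 0.14 to 0.26 kg: ball 64 mm across, neck 26 mm across from 64 to 140 mm above its lowest point, lip 32 mm across on top. Round about its own z axis (up, out of the mouth). Origin at its lowest point. Starts upright in the cork ring, lowest point 13 mm above the trolley
- flask_bulb (a point): centre of the flask's ball, 32 mm above its lowest point on the axis
- flask_stopper: black rubber stopper in the flask's mouth: a disc 28 mm across, 8 mm thick, on a plug that is already in the neck. The robot must not touch it. Origin on the flask's axis at the lip's level when the stopper stands 10 mm raised; sinks with the stopper
- stopper_slide (a joint): how far the stopper is pressed in, m: 0 when its disc stands 10 mm above the lip, 0.010 fully home, disc on the lip. Starts at 0 to 0.003
- cork_ring: loose cork ring lying on the trolley, 80 mm outside, 44 mm inside diameter, 22 mm high, in which the flask stands at first. Origin at the centre of its underside
- antiseptic: green conical antiseptic bottle with a dark cap, 64 mm wide, 160 mm tall, standing; a bystander. Origin at the centre of its underside
- holder_a: cream needle holder, 31 mm flange, 54 mm tall, standing on its flange; a bystander. Origin at the centre of its underside
- holder_b: a second cream needle holder like holder_a, 31 mm wide, 54 mm tall, standing; a bystander. Origin at the centre of its underside
- tape: roll of white paper tape lying flat, 48 mm across, 25 mm high; a bystander. Origin at the centre of its underside
- gauze: flat gauze packet 62 x 63 x 8 mm; a bystander. Origin at the centre of its underside
- pouch: flat sterile pouch 135 x 49 x 10 mm; a bystander. Origin at the centre of its underside

How it is judged (in metres and radians):
On the way, in this order (a step that is already met when the one before it is completed fails the run):
1. the flask stands upright and centred in the clamp's ring, let go (horizontal distance between flask_bulb and ring_centre below 0.006 m and z of flask_bulb in the frame of ring_centre below 0.029 m and angle between flask's own z axis and vertical below 0.12 rad and contact force between the fingers and flask below 0.1 N and linear speed of flask below 0.02 m/s), for 0.3 s.
2. the jaw, driven by the pressed trigger, holds the stopper home (value of joint stopper_slide above 0.0085 m and value of joint trigger_hinge above 0.15 rad and contact force between capper_jaw and flask above 5 N and horizontal distance between flask_bulb and ring_centre below 0.006 m and z of flask_bulb in the frame of ring_centre below 0.029 m), for 0.05 s.
At the end, for the whole second after the job is handed in: the flask stands at rest in the rubber ring, its ball within 6 mm of the ring's axis and down on the ring (centre no more than 29 mm above the ring's edge), upright within 0.12 rad; the stopper is home within 1.5 mm; the jaw is back up within 12 mm of its top stop; trigger and release are let go (horizontal distance between flask_bulb and ring_centre below 0.006 m and z of flask_bulb in the frame of ring_centre below 0.029 m and angle between flask's own z axis and vertical below 0.12 rad and value of joint stopper_slide above 0.0085 m and value of joint jaw_slide below 0.012 m and value of joint trigger_hinge below 0.08 rad and value of joint release_hinge below 0.2 rad and linear speed of flask below 0.02 m/s and contact force between capper_jaw and flask below 0.1 N); the robot touches nothing.
It fails at once if the robot's fingers touch the sterile stopper (contact force between the fingers and flask_stopper above 1 N).
It fails at once if the clamp presses on the flask with more than 100 N (contact force between capper_jaw and flask above 100 N).
It fails at once if the fingers press on the trigger with more than 40 N (contact force between the fingers and capper_trigger above 40 N).
It fails at once if the flask is tipped over by more than 0.6 rad (angle between flask's own z axis and vertical above 0.6 rad).
It fails at once if a bystander or the cork ring is pushed more than 50 mm, or a bystander is knocked over (distance of any of antiseptic, holder_a, holder_b, tape, gauze, pouch, cork_ring from where it was at the start of the episode above 0.05 m or angle between any of antiseptic, holder_a, holder_b's own z axis and vertical above 0.5 rad).
It also fails if it takes over 72 s, if anything falls off the work surface, if the arm or the gripper's body presses on something with over 40 N, if the wrist force passes 120 N, or if a joint passes its speed limit or range.

## Working session

There is one attempt and no reset: what is moved stays moved. The work goes in short steps, Python scripts to look and compute and a tool call to move; the robot and the scene stay as the last step left them, time stands still between calls to the robot, and variables do not carry over. Pictures are saved under pics/ and viewed, at most 10 in all, crops included, and the job is handed in when it is done.

Besides the shell and the picture viewer there is one more tool, called after ">>>" as a command line: name --argument value ..., lists and objects as JSON in quotes. move_arm: Moves the arm, as the interface text tells. Its arguments: {"type":"object","properties":{"jaw":{"type":"array","items":{"type":"number"}},"dp":{"type":"array","items":{"type":"array","items":{"type":"number"}}},"turn":{"type":"array","items":{"type":"array","items":{"type":"number"}}},"force":{"type":"number"}},"required":["jaw","dp","turn"]}

```bash
mkdir -p pics; ls; cat > h.py <<'E'
import numpy as np, cv2
from rig import observe, cams, ticket
np.set_printoptions(precision=4,suppress=True)
def cal(n):
    c=cams.calibration(n); f=200/np.tan(np.radians(c["vertical_fov"])/2)
    if "view" in c: M=np.linalg.inv(np.array(c["view"]))
    else:
        s=observe(); T=np.eye(4); T[:3,:3]=s["tool_rot"]; T[:3,3]=s["position"]; M=T@np.array(c["tool_from_camera"])
    return f,c["cx"],c["cy"],c["k1"],M
def und(C,u,v):
    f,cx,cy,k,M=C
    K=np.array([[f,0,cx],[0,f,cy],[0,0,1.]])
    p=cv2.undistortPoints(np.stack([np.ravel(u),np.ravel(v)],1).astype(np.float64)[:,None],K,np.array([k,0,0,0.]))[:,0]
    return p
def cloud(C,u,v,d):
    p=und(C,u,v); d=np.ravel(d)
    X=np.stack([p[:,0]*d,-p[:,1]*d,-d,np.ones_like(d)],1)
    return (X@C[4].T)[:,:3]
def atz(C,u,v,z):
    p=und(C,u,v)[0]; r=C[4][:3,:3]@np.array([p[0],-p[1],-1]); o=C[4][:3,3]
    return o+r*(z-o[2])/r[2]
E
python3 - <<'E'
from h import *
for n in ["scene","top"]:
    C=cal(n); im,d=cams.get_image(n); cv2.imwrite(f"pics/{n}0.png",im[:,:,::-1])
    print(n,C[4][:3,3])
    for q in ["ring_centre","bar_top","capper","trigger_pad","release_grip","flask","flask_bulb","cork_ring","capper_jaw","antiseptic","holder_a","tape","gauze","pouch","flask_stopper"]:
        for r in cams.mark_of(n,q)[:2]:
            u,v=r["location"][0]*640,r["location"][1]*400
            ui,vi=int(min(max(u,0),639)),int(min(max(v,0),399))
            print(q,round(r["p"],2),round(u,1),round(v,1),cloud(C,ui,vi,d[vi,ui])[0], atz(C,u,v,{"ring_centre":.04,"bar_top":.333,"flask_bulb":.045,"flask":.013,"trigger_pad":.317,"flask_stopper":.16,"capper_jaw":.247,"release_grip":.309}.get(q,0)))
E
```

```text
pics
scene [-0.0859  0.7353  0.8589]
ring_centre 0.98 338.2 229.4 [0.5016 0.0215 0.0095] [0.479 0.048 0.04 ]
ring_centre 0.53 335.2 147.1 [0.4894 0.0647 0.3217] [ 0.7904 -0.287   0.04  ]
bar_top 0.64 322.7 131.7 [-0.0859  0.7353  0.8589] [0.55  0.045 0.333]
trigger_pad 0.5 352.5 122.8 [ 0.5533 -0.0778  0.3134] [ 0.545  -0.0699  0.317 ]
release_grip 0.57 335.4 147.9 [0.4894 0.0647 0.3217] [0.4994 0.0514 0.309 ]
flask 0.96 293.3 283.0 [0.4208 0.2846 0.0527] [0.4452 0.2618 0.013 ]
flask 0.67 346.3 281.3 [0.3452 0.1674 0.0225] [0.3488 0.1612 0.013 ]
flask_bulb 0.76 290.2 274.4 [0.4343 0.2811 0.0728] [0.4514 0.2657 0.045 ]
cork_ring 0.65 336.7 172.7 [0.4873 0.0592 0.2447] [ 0.711  -0.2087  0.    ]
cork_ring 0.62 291.7 287.9 [0.4201 0.2924 0.0448] [0.4445 0.2688 0.    ]
capper_jaw 0.6 340.8 170.5 [0.4749 0.0583 0.2565] [0.4807 0.048  0.247 ]
antiseptic 0.8 259.6 240.4 [0.6152 0.233  0.0341] [0.6417 0.2121 0.    ]
antiseptic 0.39 310.4 314.8 [0.3478 0.2986 0.0089] [0.35  0.295 0.   ]
holder_a 0.42 267.2 253.3 [0.5759 0.2389 0.0141] [0.5857 0.231  0.    ]
tape 0.7 342.3 281.9 [0.3538 0.1734 
[... 1596 characters left out ...]
0.67 345.3 274.4 [0.3624 0.0509 0.0062] [0.3614 0.0498 0.    ]
holder_a 0.58 240.0 202.3 [0.594  0.2989 0.009 ] [0.5953 0.3005 0.    ]
tape 0.55 338.4 224.5 [0.4938 0.0481 0.0147] [0.4944 0.0462 0.    ]
tape 0.45 304.8 279.7 [0.3661 0.1583 0.0011] [0.364  0.1564 0.    ]
gauze 0.59 346.8 275.4 [0.3594 0.0489 0.0093] [0.3582 0.0463 0.    ]
gauze 0.42 264.5 181.7 [0.6215 0.2203 0.0796] [0.6426 0.227  0.    ]
pouch 0.82 254.1 297.6 [0.3397 0.2923 0.0083] [0.3381 0.2937 0.    ]
pouch 0.44 235.6 199.3 [0.5947 0.3045 0.047 ] [0.6055 0.3115 0.    ]
flask_stopper 0.46 245.6 252.2 [0.44   0.2727 0.175 ] [0.441  0.2741 0.16  ]
flask_stopper 0.44 258.3 256.3 [0.4365 0.2593 0.0754] [0.4276 0.2469 0.16  ]
```

View pics/scene0.png

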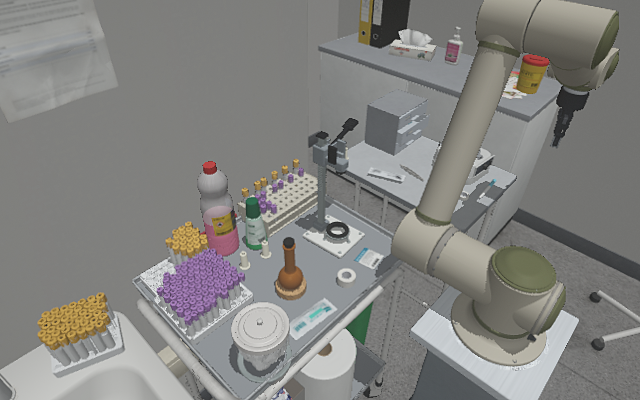

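View pics/top0.png

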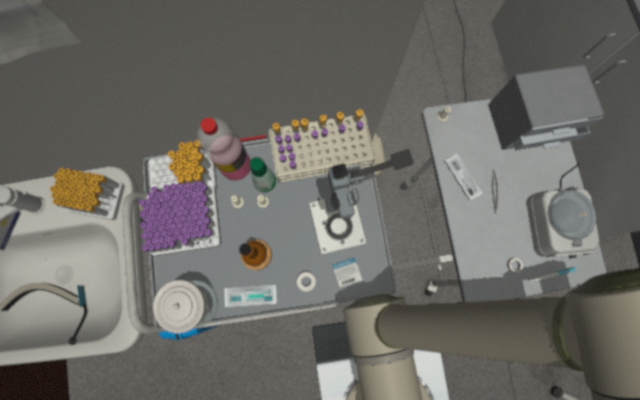

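```bash
python3 - <<'E'
from h import *
P=[]
for n in ["scene","top"]:
    C=cal(n); im,d=cams.get_image(n)
    v,u=np.mgrid[0:400,0:640]; X=cloud(C,u,v,d).reshape(400,640,3); ok=d>0
    x,y,z=X[...,0],X[...,1],X[...,2]
    w=ok&(abs(x-.5)<.2)&(abs(y-.03)<.18)
    def rep(name,m):
        p=X[m]
        if len(p): print(n,name,len(p),np.median(p,0),p.min(0),p.max(0))
        return p
    rep("cap",w&(z>.325)&(abs(x-.545)<.03)&(abs(y-.05)<.03))
    p=rep("trig",w&(z>.29)&(z<.33)&(y<.0)&(x>.5))
    if len(p)>10: print("  rect",cv2.minAreaRect(p[:,:2].astype(np.float32)))
    p=rep("padend",w&(z>.305)&(z<.33)&(y<-.04)&(x>.5))
    p=rep("foot",w&(z>.008)&(z<.0165)&(x>.41)&(x<.6)&(abs(y-.045)<.08))
    if len(p)>10: print("  rect",cv2.minAreaRect(p[:,:2].astype(np.float32)))
    rep("armtop",w&(z>.274)&(z<.29)&(y>.02)&(y<.08))
    rep("ring",w&(z>.034)&(z<.046)&(abs(y-.045)<.06)&(abs(x-.485)<.06))
    rep("uprights",w&(z>.315)&(abs(y-.05)<.04)&(x<.53))
    f=ok&(abs(x-.44)<.06)&(abs(y-.27)<.06)
    rep("stop",f&(z>.165)); rep("lip",f&(z>.13)&(z<.163)); rep("ball",f&(z>.04)&(z<.08));rep("cork",f&(z>.017)&(z<.026))
    a=ok&(abs(x-.63)<.06)&(abs(y-.22)<.05); rep("anti",a&(z>.06))
E
```

```text
scene cap 69 [0.5425 0.0542 0.3309] [0.5316 0.0397 0.326 ] [0.5596 0.0649 0.3335]
scene trig 197 [ 0.551  -0.0623  0.3069] [ 0.537  -0.0925  0.2901] [ 0.5729 -0.0148  0.3181]
  rect ((0.5533393621444702, -0.05344143509864807), (0.03527577593922615, 0.07793205231428146), 5.941651821136475)
scene padend 116 [ 0.5533 -0.0736  0.3115] [ 0.537  -0.0925  0.3053] [ 0.5729 -0.0538  0.3181]
scene foot 845 [0.4808 0.0708 0.0106] [ 0.4199 -0.0172  0.008 ] [0.5696 0.1135 0.0164]
  rect ((0.4949149191379547, 0.04752632975578308), (0.14297714829444885, 0.12472157925367355), 4.289064407348633)
scene armtop 243 [0.4948 0.0596 0.2797] [0.4657 0.0268 0.2743] [0.5631 0.0732 0.29  ]
scene ring 228 [0.4845 0.05   0.0377] [0.4455 0.0129 0.034 ] [0.5444 0.0819 0.0455]
scene uprights 72 [0.4957 0.0345 0.3197] [0.4824 0.023  0.3151] [0.511  0.0733 0.3237]
scene stop 97 [0.4431 0.2716 0.1723] [0.4296 0.2559 0.1652] [0.4583 0.2851 0.1753]
scene lip 117 [0.4367 0.2779 0.1507] [0.4283 0.2581 0.13  ] [0.4601 0.2857 0.1611]
scene ball 399 [0.4316 0.2837 0.0613] [0.4124 0.2437 0.04  ] [0.4714 0.3026 0.0798]
scene c
[... 699 characters left out ...]
0.12389189004898071), 4.797066688537598)
top armtop 474 [0.5014 0.0487 0.2798] [0.4679 0.0201 0.2742] [0.5597 0.0735 0.2898]
top ring 339 [0.4807 0.0564 0.0396] [0.449  0.0129 0.034 ] [0.5444 0.0842 0.0456]
top uprights 136 [0.4974 0.0359 0.323 ] [0.484  0.0262 0.3153] [0.5116 0.0746 0.3261]
top stop 117 [0.4462 0.2727 0.1745] [0.4345 0.2601 0.1668] [0.4586 0.2856 0.1789]
top lip 42 [0.4408 0.2646 0.1592] [0.4323 0.2582 0.1311] [0.4618 0.2888 0.1619]
top ball 323 [0.4372 0.2614 0.0652] [0.417  0.2415 0.0427] [0.4761 0.3042 0.0795]
top cork 219 [0.4331 0.2565 0.0228] [0.4088 0.2342 0.0174] [0.4852 0.3129 0.0258]
top anti 819 [0.6438 0.2252 0.1192] [0.6166 0.1701 0.0601] [0.69   0.27   0.2504]
```

The scene view shows the clamp's ring at about (338,229), the trigger up at (350,125), the flask at (290,270) in its cork ring, and the tape at (346,278). In the top view the ring is at (340,226), the trigger pad at (400,159) and the flask at (255,252). The jar sits at (180,305), left of the flask.

The foot plate, bar and pad agree: ring at (0.483, 0.0475), yaw about 0.085 rad, jaw_slide about 0.008, flask at (0.446, 0.272).

```bash
cat >> h.py <<'E'
from scipy.spatial.transform import Rotation as Ro
RING=np.array([.483,.0475,.040]); YAW=.085
EX=np.array([np.cos(YAW),np.sin(YAW),0]); EY=np.array([-EX[1],EX[0],0])
def Rt(az,lean,s=1):
    a,l=np.radians([az,lean]); z=np.array([np.cos(a)*np.sin(l),np.sin(a)*np.sin(l),-np.cos(l)])
    y=s*np.array([-np.sin(a),np.cos(a),0]); return np.stack([np.cross(y,z),y,z],1)
def plan(p,R=None,n=None):
    """tool-frame rows from now to pose p,R (straight, uniform)"""
    s=observe(); p0=np.array(s["position"]); R0=np.array(s["tool_rot"])
    R=R0 if R is None else R
    w=Ro.from_matrix(R0.T@R).as_rotvec(); D=np.asarray(p)-p0
    m=max(1,int(np.ceil(max(np.abs(w).max()/.12,np.linalg.norm(w)/.12,np.linalg.norm(D)/.040)))) if n is None else n
    print("n",m,"dist",np.linalg.norm(D),"turn/row",(w/m).round(3).tolist())
    if np.linalg.norm(w)<.02: print("dp/row cm",(R0.T@D/m*100).round(2).tolist()); return
    rows=[]
    for i in range(m):
        Ri=R0@Ro.from_rotvec(w*i/m).as_matrix(); rows.append((Ri.T@D/m*100).round(2).tolist())
    print("dp",rows)
def st():
    s=observe(); print(round(s["time_s"],2),np.array(s["q"]),np.array(s["position"]),"F",np.array(s["ft_force"]),s["grip_width"],s["gripper_force"]); print(np.array(s["tool_rot"]))
E
python3 - <<'E'
from h import *
st()
for s in (1,-1): plan([.34,.10,.42],Rt(60,55,s))
E
```

```text
1.7 [-88.4828  21.8069  74.3352  -0.0009  83.8584 -12.3373] [ 0.1317 -0.534   0.2313] F [ 0.0427  0.1193 -0.9607] 0.08555973188916408 0.0
[[ 0.9709  0.2395 -0.    ]
 [ 0.2395 -0.9709  0.    ]
 [-0.     -0.     -1.    ]]
n 21 dist 0.6934943594594106 turn/row [0.052, -0.022, 0.101]
dp [[1.69, -2.69, -0.9], [1.39, -2.89, -0.79], [1.07, -3.05, -0.66], [0.74, -3.18, -0.51], [0.41, -3.26, -0.36], [0.07, -3.3, -0.19], [-0.26, -3.29, -0.02], [-0.59, -3.24, 0.17], [-0.91, -3.16, 0.35], [-1.21, -3.03, 0.54], [-1.49, -2.86, 0.72], [-1.75, -2.65, 0.9], [-1.99, -2.41, 1.08], [-2.19, -2.14, 1.24], [-2.36, -1.84, 1.4], [-2.5, -1.52, 1.54], [-2.6, -1.18, 1.67], [-2.66, -0.82, 1.78], [-2.68, -0.45, 1.87], [-2.67, -0.08, 1.95], [-2.61, 0.29, 2.0]]
n 18 dist 0.6934943594594106 turn/row [0.021, 0.05, -0.041]
dp [[1.97, -3.14, -1.05], [2.14, -3.08, -0.88], [2.31, -3.0, -0.7], [2.46, -2.92, -0.52], [2.6, -2.82, -0.33], [2.73, -2.72, -0.13], [2.84, -2.6, 0.06], [2.93, -2.48, 0.26], [3.02, -2.35, 0.46], [3.08, -2.21, 0.67], [3.13, -2.07, 0.87], [3.16, -1.92, 1.07], [3.18, -1.76, 1.27], [3.18, -1.6, 1.47], [3.17, -1.44, 1.66], [3.13, -1.27, 1.85], [3.09, -1.1, 2.03], [3.02, -0.93, 2.2]]
```

>>> move_arm --jaw '[8.5,8.5,8.5,8.5,8.5]' --dp '[[0,0,-4],[0,0,-4],[0,0,-4],[0,0,-4],[0,0,-4]]' --turn '[[0,0,0],[0,0,0],[0,0,0],[0,0,0],[0,0,0]]'

```text
time_s: 2.12
position: [0.1317, -0.5333, 0.4336]
tool_rot: [[0.971, 0.24, -0.0], [0.24, -0.971, -0.001], [-0.0, 0.001, -1.0]]
ft_force: [-0.4, -1.1, -0.1]
grip_width: 0.0849
gripper_force: 0.0
```

```bash
cat > k.py <<'E'
from h import *
from scipy.optimize import least_squares
def fk(q,g):
    a2,a3,H,L,a1=g; q=np.radians(q)
    # tool: y-rotations for 2,3,5; z for 1,4,6 ; z-up at zero
    R=Ro.from_euler("z",q[0]); p=R.apply([a1,0,H])
    R=R*Ro.from_euler("y",q[1]); p=p+R.apply([0,0,a2])
    R=R*Ro.from_euler("y",q[2])*Ro.from_euler("z",q[3]); p=p+R.apply([0,0,a3])
    R=R*Ro.from_euler("y",q[4])*Ro.from_euler("z",q[5]); p=p+R.apply([0,0,L])
    return p,R.as_matrix()
E
python3 - <<'E'
from k import *
s=observe(); print(np.array(s["q"]),np.array(s["position"]))
Q=[[-88.4828,21.8069,74.3352,-.0009,83.8584,-12.3373],s["q"]]; P=[[.1317,-.534,.2313],s["position"]]
p,R=fk(s["q"],[.4,.4,.2,.3,0]); print(R,p)
E
```

```text
[-88.4767  18.9863  46.297   -0.0012 114.6835 -12.3371] [ 0.1317 -0.5333  0.4336]
[[-0.2395  0.9709 -0.    ]
 [ 0.9709  0.2395 -0.0006]
 [-0.0006 -0.0001 -1.    ]] [ 0.0131 -0.4935  0.4455]
```

```bash
python3 - <<'E'
from h import *
plan([.42,-.05,.44],Rt(60,20,-1),14)
E
```

```text
n 14 dist 0.5627901392936187 turn/row [0.01, 0.024, -0.057]
dp [[2.83, -2.86, -0.05], [2.98, -2.69, 0.05], [3.13, -2.52, 0.15], [3.26, -2.33, 0.25], [3.38, -2.14, 0.35], [3.49, -1.94, 0.45], [3.58, -1.74, 0.55], [3.66, -1.52, 0.65], [3.73, -1.31, 0.76], [3.78, -1.08, 0.86], [3.81, -0.86, 0.95], [3.83, -0.63, 1.05], [3.83, -0.4, 1.15], [3.82, -0.17, 1.24]]
```

>>> move_arm --jaw '[8.5,8.5,8.5,8.5,8.5,8.5,8.5,8.5,8.5,8.5,8.5,8.5]' --dp '[[2.8,-2.9,-0.1],[3.0,-2.7,0],[3.1,-2.5,0.1],[3.3,-2.3,0.2],[3.4,-2.1,0.3],[3.5,-1.9,0.4],[3.6,-1.7,0.5],[3.7,-1.5,0.6],[3.7,-1.3,0.7],[3.8,-1.1,0.9],[3.8,-0.9,0.9],[3.8,-0.6,1.0]]' --turn '[[0.01,0.024,-0.057],[0.01,0.024,-0.057],[0.01,0.024,-0.057],[0.01,0.024,-0.057],[0.01,0.024,-0.057],[0.01,0.024,-0.057],[0.01,0.024,-0.057],[0.01,0.024,-0.057],[0.01,0.024,-0.057],[0.01,0.024,-0.057],[0.01,0.024,-0.057],[0.01,0.024,-0.057]]'

```text
time_s: 3.12
position: [0.3797, -0.119, 0.4433]
tool_rot: [[0.569, 0.805, 0.168], [0.765, -0.593, 0.251], [0.302, -0.014, -0.953]]
ft_force: [0.4, -0.9, -0.3]
grip_width: 0.085
gripper_force: 0.0
```

```bash
cat > k.py <<'E'
from h import *
from scipy.optimize import least_squares
def fk(q,g):
    a2,a3,H,L,a1,d=g; q=np.radians(q)
    R=Ro.from_euler("z",q[0]); p=R.apply([a1,d,H])
    R=R*Ro.from_euler("y",q[1]); p=p+R.apply([0,0,a2])
    R=R*Ro.from_euler("y",q[2])*Ro.from_euler("z",q[3]); p=p+R.apply([0,0,a3])
    R=R*Ro.from_euler("y",q[4])*Ro.from_euler("z",q[5]+np.pi/2); p=p+R.apply([0,0,L])
    return p,R.as_matrix()
LO=np.radians([-178,-50.7,12.7,-81.4,10,-165]); HI=np.radians([178,133.3,142.1,261.4,163.1,165.2])
def ik(p,R,g,q0):
    def f(q):
        P,S=fk(np.degrees(q),g); return np.r_[(P-p)*5,(S-R).ravel()]
    r=least_squares(f,np.clip(np.radians(q0),LO+.01,HI-.01),bounds=(LO,HI)); return np.degrees(r.x),r.cost
E
python3 - <<'E'
from k import *
s=observe(); print(np.array(s["q"]),np.array(s["position"])); print(np.array(s["tool_rot"]))
D=[([-88.4828,21.8069,74.3352,-.0009,83.8584,-12.3373],[.1317,-.534,.2313]),([-88.4767,18.9863,46.297,-.0012,114.6835,-12.3371],[.1317,-.5333,.4336]),(s["q"],s["position"])]
f=lambda g:np.r_[np.concatenate([fk(q,g)[0]-p for q,p in D]),1e-3*(g[4])]
r=least_squares(f,[.45,.37,.2,.33,0,.118]); print(r.x,r.fun); print(fk(s["q"],r.x)[1])
np.save("g.npy",r.x)
g=r.x
for nm,p in (("flask",[.446,.272,.099]),("clamp",[.483,.0475,.120])):
  for az in (10,30,45,60,75):
    for lean in (50,55):
        R=Rt(az,lean,-1); q,c=ik(np.array(p)+.019*R[:,2],R,g,s["q"]); print(nm,az,lean,q,round(c,5))
E
```

```text
[-46.4891  -0.0199  70.2835  18.6238 112.6061  -3.2158] [ 0.3797 -0.119   0.4433]
[[ 0.5687  0.8052  0.1681]
 [ 0.7651 -0.5929  0.2511]
 [ 0.3019 -0.0142 -0.9532]]
[0.4701 0.3574 0.1007 0.263  0.0317 0.117 ] [ 0.0001 -0.0244  0.0045 -0.0012  0.0271 -0.002   0.0027 -0.0013 -0.0025
  0.    ]
[[ 0.5687  0.8052  0.1681]
 [ 0.7651 -0.5929  0.2511]
 [ 0.3019 -0.0142 -0.9532]]
flask 10 50 [ 22.8242  10.3236 125.1632 -66.5898  10.     165.2   ] 0.03062
flask 10 55 [  23.7309   15.2348  136.6641  204.2433   28.2635 -103.6571] 0.0
flask 30 50 [ 11.7461  11.8291 136.7271 139.9398  21.8899 -64.0063] 0.0
flask 30 55 [ 10.9746  13.3002 139.9604 148.3684  30.6081 -73.2578] 0.0
flask 45 50 [  4.1121  12.6162 135.5224 106.9221  31.6099 -48.7577] 0.0
flask 45 55 [  2.5529  14.1081 138.5983 116.3756  38.104  -59.8998] 0.0
flask 60 50 [ -1.1156  15.0881 131.6052  86.271   42.2347 -44.3315] 0.0
flask 60 55 [ -3.0152  16.6328 134.2125  93.5412  47.001  -53.5879] 0.0
flask 75 50 [ -3.7071  18.6723 125.6053  71.3521  52.4513 -43.7668] 0.0
flask 75 55 [ -5.5908  20.2766 127.5921  76.6582  56.1549 -50.82  ] 0.0
clamp 10 50 [-20.1229   4.6601 140.2229 114.1313  24.914  -46.74  ] 0.0
clamp 10 55 [-20.9893   5.6883 142.1    123.2293  30.0367 -56.5305] 0.00057
clamp 30 50 [-29.28     7.5465 136.6408  84.8997  41.3889 -40.4636] 0.0
clamp 30 55 [-31.452    9.0176 139.5576  92.7847  46.0882 -50.5255] 0.0
clamp 45 50 [-32.4797  11.4632 131.2951  71.048   52.25   -41.6534] 0.0
clamp 45 55 [-34.6333  13.0753 133.5907  76.595   55.9294 -49.2649] 0.0
clamp 60 50 [-33.108   16.0048 124.4699  60.0285  62.0061 -43.9713] 0.0
clamp 60 55 [-35.0205  17.7224 126.097   64.0869  65.1244 -49.5936] 0.0
clamp 75 50 [-31.9329  20.6961 116.8183  50.7535  71.1355 -46.9372] 0.0
clamp 75 55 [-33.5419  22.5021 117.8018  53.8781  74.0406 -50.9619] 0.0
```

```bash
python3 - <<'E'
from h import *
plan([.35,.10,.36],Rt(60,55,-1),12)
E
```

```text
n 12 dist 0.2361572970813437 turn/row [0.005, 0.054, -0.008]
dp [[1.05, -1.27, 1.08], [1.0, -1.26, 1.14], [0.94, -1.24, 1.2], [0.89, -1.23, 1.25], [0.83, -1.22, 1.31], [0.77, -1.21, 1.35], [0.7, -1.19, 1.4], [0.63, -1.18, 1.44], [0.56, -1.17, 1.48], [0.49, -1.16, 1.51], [0.42, -1.15, 1.54], [0.34, -1.14, 1.57]]
```

>>> move_arm --jaw '[8.5,8.5,8.5,8.5,8.5,8.5,8.5,8.5,8.5,8.5,8.5,8.5]' --dp '[[1.05,-1.3,1.1],[1.0,-1.3,1.15],[0.95,-1.2,1.2],[0.9,-1.2,1.25],[0.85,-1.2,1.3],[0.75,-1.2,1.35],[0.7,-1.2,1.4],[0.65,-1.2,1.45],[0.55,-1.2,1.5],[0.5,-1.2,1.5],[0.4,-1.15,1.55],[0.35,-1.1,1.55]]' --turn '[[0.005,0.054,-0.008],[0.005,0.054,-0.008],[0.005,0.054,-0.008],[0.005,0.054,-0.008],[0.005,0.054,-0.008],[0.005,0.054,-0.008],[0.005,0.054,-0.008],[0.005,0.054,-0.008],[0.005,0.054,-0.008],[0.005,0.054,-0.008],[0.005,0.054,-0.008],[0.005,0.054,-0.008]]'

```text
time_s: 4.12
position: [0.3494, 0.0994, 0.3594]
tool_rot: [[0.294, 0.865, 0.408], [0.495, -0.503, 0.709], [0.818, -0.006, -0.575]]
ft_force: [-0.2, -0.1, -0.1]
grip_width: 0.0846
gripper_force: 0.0
```

```bash
python3 - <<'E'
from h import *
st()
R=Rt(60,55,-1)
plan(np.array([.446,.272,.099])-.11*R[:,2],R)
C=cal("wrist"); im,d=cams.get_image("wrist"); cv2.imwrite("pics/w1.png",im[:,:,::-1])
for q in ["flask_stopper","flask","flask_bulb"]:
    for r in cams.mark_of("wrist",q)[:2]:
        u,v=r["location"][0]*640,r["location"][1]*400
        print(q,r["p"],u,v,atz(C,u,v,{"flask":.013,"flask_stopper":.161,"flask_bulb":.045}[q]))
v,u=np.mgrid[0:400,0:640]; X=cloud(C,u,v,d).reshape(-1,3); X=X[d.ravel()>0]
m=(abs(X[:,0]-.446)<.04)&(abs(X[:,1]-.272)<.04)
for a,b in ((.10,.14),(.155,.165),(.168,.185),(.03,.06)):
    p=X[m&(X[:,2]>a)&(X[:,2]<b)]
    if len(p): print(a,len(p),p.mean(0),p.min(0),p.max(0))
E
```

```text
4.12 [-45.8705 -11.1434 108.914   52.6271  98.3301 -15.2419] [0.3494 0.0994 0.3594] F [-0.2442 -0.0985 -0.1404] 0.08463545271375547 0.0
[[ 0.2935  0.8646  0.4079]
 [ 0.495  -0.5025  0.7088]
 [ 0.8178 -0.0061 -0.5755]]
n 6 dist 0.22480346405203233 turn/row [-0.0, 0.0, -0.001]
dp/row cm [-1.66, -0.03, 3.36]
flask_stopper 0.9 312.704 191.0 [0.4438 0.2751 0.161 ]
flask 0.59 312.704 247.2 [0.4423 0.2773 0.013 ]
flask 0.55 307.52 346.20000000000005 [0.3602 0.1479 0.013 ]
flask_bulb 0.63 318.91200000000003 234.52 [0.4535 0.276  0.045 ]
0.1 301 [0.4427 0.2631 0.1206] [0.4345 0.2583 0.1001] [0.458  0.278  0.1399]
0.155 171 [0.4434 0.2642 0.1582] [0.4317 0.2558 0.155 ] [0.463  0.2824 0.1619]
0.168 338 [0.4465 0.2702 0.173 ] [0.4335 0.258  0.168 ] [0.4613 0.2862 0.1757]
0.03 423 [0.4368 0.253  0.051 ] [0.4157 0.2397 0.0325] [0.4769 0.2975 0.06  ]
```

>>> move_arm --jaw '[8.5,8.5,8.5,8.5,8.5,8.5,8.5]' --dp '[[-1.7,0,3.4],[-1.7,0,3.4],[-1.7,0,3.4],[-1.7,0,3.4],[-1.7,0,3.4],[-1.5,0,3.2],[0,0,0]]' --turn '[[0,0,0],[0,0,0],[0,0,0],[0,0,0],[0,0,0],[0,0,0],[0,0,0]]'

```text
time_s: 4.9
position: [0.403, 0.1929, 0.1569]
tool_rot: [[0.301, 0.866, 0.4], [0.496, -0.5, 0.71], [0.815, -0.015, -0.58]]
ft_force: [-0.3, -0.6, 0.8]
grip_width: 0.0851
gripper_force: 0.0
```

```bash
python3 - <<'E'
from h import *
st()
R=Rt(60,55,-1)
plan(np.array([.447,.2725,.099])+.019*R[:,2],R)
C=cal("wrist"); im,d=cams.get_image("wrist"); cv2.imwrite("pics/w2.png",im[:,:,::-1])
v,u=np.mgrid[0:400,0:640]; X=cloud(C,u,v,d).reshape(-1,3); X=X[d.ravel()>0]
m=(abs(X[:,0]-.446)<.04)&(abs(X[:,1]-.272)<.04)
for a,b in ((.085,.14),(.155,.165),(.168,.185)):
    p=X[m&(X[:,2]>a)&(X[:,2]<b)]
    if len(p): print(a,len(p),p.mean(0),p.min(0),p.max(0))
E
```

```text
4.9 [-21.1231  15.6333 126.9274  72.1843  57.8846 -43.6765] [0.403  0.1929 0.1569] F [-0.2527 -0.5512  0.7875] 0.0851163616839346 0.0
[[ 0.3008  0.8657  0.4001]
 [ 0.4957 -0.5004  0.7099]
 [ 0.8147 -0.0152 -0.5796]]
n 4 dist 0.12683159300697736 turn/row [-0.002, 0.002, -0.003]
dp/row cm [0.14, -0.02, 3.17]
0.085 1700 [0.4422 0.2632 0.1149] [0.4337 0.2585 0.085 ] [0.458  0.2768 0.14  ]
0.155 822 [0.4428 0.2646 0.1584] [0.4311 0.2556 0.155 ] [0.4629 0.2848 0.1638]
0.168 1333 [0.4456 0.2696 0.1728] [0.4328 0.2579 0.168 ] [0.4609 0.286  0.1746]
```

View pics/w2.png

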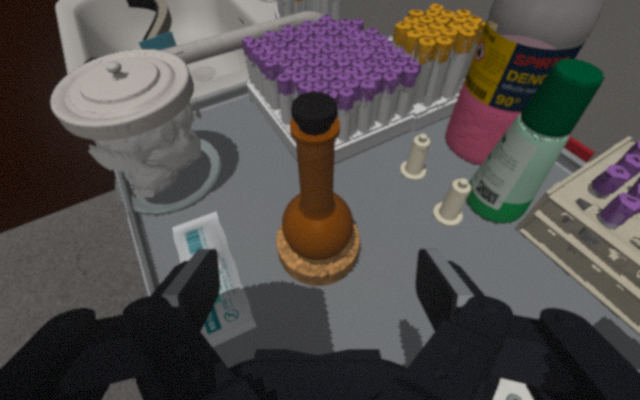

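The wrist view shows the neck at column about 317, midway between the fingertips (215 and 418), with a clear path. I'll advance and grip.

>>> move_arm --jaw '[8.5,8.5,8.5,8.5,8.5,2,2,2,2,2,2,2]' --dp '[[0.1,0,3.2],[0.2,0,3.2],[0.1,0,3.2],[0.1,0,3.1],[0,0,0],[0,0,0],[0,0,0],[0,0,0],[0,0,0],[0,0,0],[0,0,0],[0,0,0]]' --turn '[[-0.002,0.002,-0.003],[-0.002,0.002,-0.003],[-0.002,0.002,-0.003],[-0.002,0.002,-0.003],[0,0,0],[0,0,0],[0,0,0],[0,0,0],[0,0,0],[0,0,0],[0,0,0],[0,0,0]]' --force 40

```text
time_s: 5.95
position: [0.4559, 0.2843, 0.0932]
tool_rot: [[0.281, 0.865, 0.417], [0.496, -0.502, 0.709], [0.822, 0.008, -0.569]]
ft_force: [-2.4, -1.1, 6.6]
grip_width: 0.0249
gripper_force: 38.7
```

```bash
python3 - <<'E'
from k import *
st()
C=cal("scene"); im,d=cams.get_image("scene")
v,u=np.mgrid[0:400,0:640]; X=cloud(C,u,v,d).reshape(-1,3); X=X[d.ravel()>0]
m=(abs(X[:,0]-.446)<.04)&(abs(X[:,1]-.272)<.04)
for a,b in ((.165,.185),):
    p=X[m&(X[:,2]>a)&(X[:,2]<b)]
    if len(p): print(a,len(p),p.mean(0),p.min(0),p.max(0))
E
```

```text
5.95 [ -2.6046  29.6315 121.6678  94.9777  46.8593 -54.9415] [0.4559 0.2843 0.0932] F [-2.3608 -1.0645  6.6425] 0.024943111115002418 38.6843740940094
[[ 0.2805  0.8648  0.4166]
 [ 0.4955 -0.5021  0.7087]
 [ 0.822   0.0076 -0.5694]]
0.165 94 [0.4467 0.2723 0.1715] [0.4341 0.2573 0.166 ] [0.46   0.2843 0.1746]
```

```bash
python3 - <<'E'
from h import *
p=np.array([.4559,.2843,.0932])
plan(p+[0,0,.036],None,4)
E
```

```text
n 4 dist 0.03601800339191225 turn/row [0.0, 0.0, 0.0]
dp/row cm [0.74, 0.01, -0.51]
```

>>> move_arm --jaw '[2,2,2,2,2,2]' --dp '[[0.75,0,-0.5],[0.75,0,-0.5],[0.75,0,-0.5],[0.75,0,-0.5],[0,0,0],[0,0,0]]' --turn '[[0,0,0],[0,0,0],[0,0,0],[0,0,0],[0,0,0],[0,0,0]]'

```text
time_s: 6.5
position: [0.456, 0.2848, 0.1285]
tool_rot: [[0.281, 0.865, 0.416], [0.497, -0.502, 0.708], [0.821, 0.008, -0.571]]
ft_force: [0.5, -0.4, -2.9]
grip_width: 0.0245
gripper_force: 39.0
```

```bash
cat > fl.py <<'E'
from h import *
def flask(n,cx,cy,zs):
    C=cal(n); im,d=cams.get_image(n)
    v,u=np.mgrid[0:400,0:640]; X=cloud(C,u,v,d).reshape(400,640,3); 
    m=(d>0)&(abs(X[...,0]-cx)<.05)&(abs(X[...,1]-cy)<.05)&(X[...,2]>zs)
    p=X[m]; rgb=im[m].astype(int)
    blk=p[rgb.max(1)<60]; amb=p[(rgb[:,0]>rgb[:,2]+40)]
    for nm,q in (("blk",blk),("amb",amb)):
        if len(q)>5: print(n,nm,len(q),q.mean(0),q.min(0),q.max(0))
    return im,amb
E
python3 - <<'E'
from fl import *
st()
im,a=flask("scene",.447,.2725,.03); cv2.imwrite("pics/s1.png",cv2.resize(im[180:320,220:400,::-1],None,fx=4,fy=4))
flask("top",.447,.2725,.03)
p=observe()["position"]; plan(np.array([p[0]+.036,p[1]-.12,.1332]))
E
```

```text
6.5 [ -2.4581  24.2823 119.6618  88.0881  46.4856 -44.8182] [0.456  0.2848 0.1285] F [ 0.5112 -0.4001 -2.8771] 0.024481150227739022 39.04361307621002
[[ 0.2808  0.8647  0.4164]
 [ 0.4971 -0.5022  0.7076]
 [ 0.821   0.0083 -0.5709]]
scene blk 336 [0.431  0.2565 0.1742] [0.3975 0.2226 0.1304] [0.4733 0.2915 0.2099]
scene amb 597 [0.4356 0.2818 0.1159] [0.4131 0.2488 0.0587] [0.4709 0.3031 0.206 ]
top blk 520 [0.4337 0.2485 0.1817] [0.397  0.2225 0.0879] [0.4761 0.2832 0.212 ]
top amb 189 [0.4412 0.2617 0.1388] [0.4118 0.238  0.0884] [0.4671 0.2939 0.2119]
n 4 dist 0.12539538915012624 turn/row [0.0, 0.0, 0.0]
dp/row cm [-1.13, 2.29, -1.82]
```

View pics/s1.png

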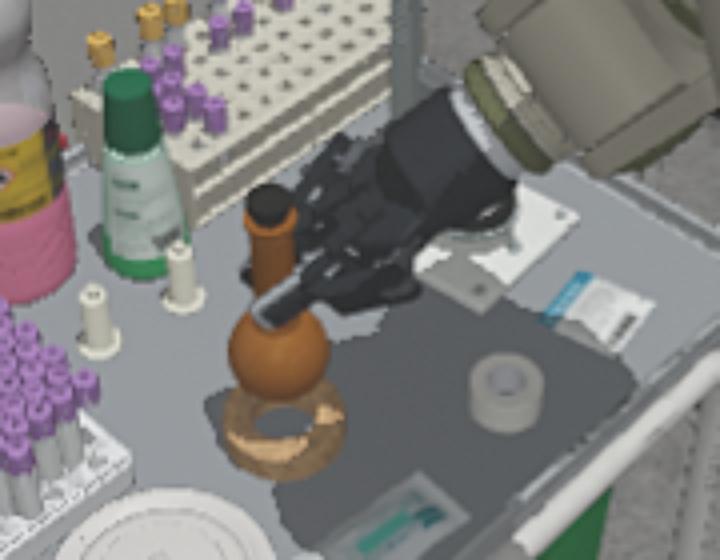

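The picture shows the flask held upright, hanging clear of the cork ring, which stayed put at about (285,430) in the crop. Next I'll carry it most of the way.

```bash
python3 - <<'E'
from h import *
p=np.array(observe()["position"]); plan(p+[.030,-.165,.004],None,6)
E
```

```text
n 6 dist 0.16775279431353746 turn/row [0.0, 0.0, 0.0]
dp/row cm [-1.17, 1.81, -1.78]
```

>>> move_arm --jaw '[2,2,2,2,2,2,2,2]' --dp '[[-1.15,1.8,-1.8],[-1.15,1.8,-1.8],[-1.15,1.8,-1.8],[-1.15,1.8,-1.8],[-1.15,1.8,-1.8],[-1.15,1.8,-1.8],[0,0,0],[0,0,0]]' --turn '[[0,0,0],[0,0,0],[0,0,0],[0,0,0],[0,0,0],[0,0,0],[0,0,0],[0,0,0]]'

```text
time_s: 7.27
position: [0.4856, 0.1188, 0.1337]
tool_rot: [[0.283, 0.864, 0.417], [0.496, -0.504, 0.707], [0.821, 0.007, -0.571]]
ft_force: [-0.8, 1.2, -2.7]
grip_width: 0.0249
gripper_force: 39.6
```

```bash
python3 - <<'E'
from fl import *
st()
p=np.array(observe()["position"]); D=p-[.4559,.2843,.0932]; print("flask est",np.array([.447,.2725,.013])+D)
im,a=flask("scene",.482,.107,.03); cv2.imwrite("pics/s2.png",cv2.resize(im[110:270,260:420,::-1],None,fx=3.7,fy=3.7))
b=a[(a[:,2]>.05)&(a[:,2]<.10)]
f=lambda c:np.linalg.norm(b-c,axis=1)-.032
from scipy.optimize import least_squares
print("ball",least_squares(f,[.48,.1,.08],loss="soft_l1",f_scale=.002).x)
plan([.4559+.036,.2843-.225,.0932+.040])
E
```

```text
7.27 [-27.3499  24.6814 116.3263  68.4719  61.8112 -45.0104] [0.4856 0.1188 0.1337] F [-0.8355  1.1745 -2.7019] 0.02489016668237731 39.60932493209839
[[ 0.283   0.8635  0.4174]
 [ 0.4956 -0.5042  0.7072]
 [ 0.8212  0.0068 -0.5707]]
flask est [0.4767 0.107  0.0535]
scene blk 494 [0.4714 0.0834 0.2075] [0.432  0.057  0.0346] [0.5316 0.126  0.3324]
scene amb 490 [0.4668 0.1169 0.1231] [0.4432 0.0814 0.0693] [0.503  0.1386 0.2093]
ball [0.4764 0.1044 0.0833]
n 2 dist 0.06107716156220508 turn/row [0.0, 0.0, 0.0]
dp/row cm [-1.43, 1.83, -1.99]
```

View pics/s2.png

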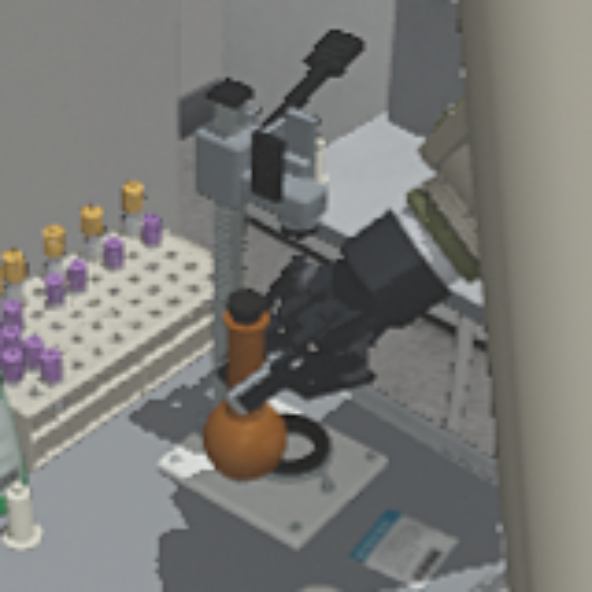

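The flask is upright beside the ring, with the stopper well below the jaw pad. Next it goes over the ring.

```bash
python3 - <<'E'
from h import *
p=np.array(observe()["position"]); plan(p+[.0064,-.058,.0005],None,4)
E
```

```text
n 4 dist 0.058354177228369865 turn/row [0.0, 0.0, 0.0]
dp/row cm [-0.66, 0.87, -0.97]
```

>>> move_arm --jaw '[2,2,2,2,2,2]' --dp '[[-0.65,0.85,-0.95],[-0.65,0.85,-0.95],[-0.65,0.85,-0.95],[-0.65,0.9,-1],[0,0,0],[0,0,0]]' --turn '[[0,0,0],[0,0,0],[0,0,0],[0,0,0],[0,0,0],[0,0,0]]'

```text
time_s: 7.82
position: [0.4913, 0.0635, 0.1349]
tool_rot: [[0.282, 0.865, 0.415], [0.496, -0.502, 0.709], [0.821, 0.006, -0.57]]
ft_force: [-1.1, 0.6, -2.6]
grip_width: 0.0247
gripper_force: 39.7
```

```bash
python3 - <<'E'
from fl import *
st()
p=np.array(observe()["position"]); D=p-[.4559,.2843,.0932]; print("flask est",np.array([.447,.2725,.013])+D)
im,a=flask("scene",.483,.0475,.03); cv2.imwrite("pics/s3.png",cv2.resize(im[110:270,260:420,::-1],None,fx=3.7,fy=3.7))
from scipy.optimize import least_squares
b=a[(a[:,2]>.05)&(a[:,2]<.10)]
f=lambda c:np.linalg.norm(b-c,axis=1)-.032
c=least_squares(f,[.48,.05,.08],loss="soft_l1",f_scale=.002).x; print("ball",c)
n=a[(a[:,2]>.125)&(a[:,2]<.195)]
# axis tilt: fit cylinder r=.013 about line through ball
def g(t):
    k=np.array([t[0],t[1],1]); k/=np.linalg.norm(k); w=n-c; return np.linalg.norm(w-np.outer(w@k,k),axis=1)-.013
print("tilt",len(n),least_squares(g,[0,0],loss="soft_l1",f_scale=.002).x)
plan(p+[0,0,-.017],None,5)
E
```

```text
7.82 [-34.1826  25.6684 113.3631  63.1212  66.7466 -45.0486] [0.4913 0.0635 0.1349] F [-1.1072  0.6243 -2.6437] 0.024725506178946945 39.70757782459259
[[ 0.2815  0.8651  0.4151]
 [ 0.4962 -0.5015  0.7087]
 [ 0.8213  0.0064 -0.5704]]
flask est [0.4824 0.0517 0.0547]
scene blk 649 [0.4737 0.0472 0.1824] [ 0.4331 -0.0023  0.031 ] [0.533  0.0789 0.3317]
scene amb 467 [0.4726 0.0621 0.1241] [0.4492 0.0308 0.0731] [0.506  0.0817 0.2099]
ball [0.4819 0.0488 0.085 ]
tilt 96 [0.0133 0.0004]
n 5 dist 0.01703551218965787 turn/row [0.0, 0.0, 0.0]
dp/row cm [-0.28, 0.01, 0.19]
```

```bash
python3 - <<'E'
from h import *
p=np.array(observe()["position"]); plan(p+[0,-.003,0],None,1); plan(p+[0,0,-.020],None,5)
E
```

```text
n 1 dist 0.0030000000000000027 turn/row [0.0, 0.0, 0.0]
dp/row cm [-0.15, 0.15, -0.21]
n 5 dist 0.020000000000000004 turn/row [0.0, 0.0, 0.0]
dp/row cm [-0.33, -0.0, 0.23]
```

>>> move_arm --jaw '[2,2,2,2,2,2,2,2]' --dp '[[-0.15,0.15,-0.2],[-0.33,0,0.23],[-0.33,0,0.23],[-0.33,0,0.23],[-0.33,0,0.23],[-0.33,0,0.23],[0,0,0],[0,0,0]]' --turn '[[0,0,0],[0,0,0],[0,0,0],[0,0,0],[0,0,0],[0,0,0],[0,0,0],[0,0,0]]'

```text
time_s: 8.53
position: [0.4917, 0.0597, 0.1147]
tool_rot: [[0.282, 0.865, 0.416], [0.496, -0.502, 0.708], [0.821, 0.007, -0.571]]
ft_force: [-0.1, -0.5, -1.3]
grip_width: 0.025
gripper_force: 39.6
```

>>> move_arm --jaw '[2,2,2,2,2]' --dp '[[-0.16,0,0.12],[-0.16,0,0.12],[0,0,0],[0,0,0],[0,0,0]]' --turn '[[0,0,0],[0,0,0],[0,0,0],[0,0,0],[0,0,0]]'

```text
time_s: 8.95
position: [0.4923, 0.0596, 0.1114]
tool_rot: [[0.28, 0.865, 0.417], [0.496, -0.502, 0.708], [0.822, 0.008, -0.57]]
ft_force: [1.0, -0.8, 4.3]
grip_width: 0.0248
gripper_force: 40.1
```

```bash
cat >> fl.py <<'E'
from scipy.optimize import least_squares
def pose(n="scene",cx=.483,cy=.0475,z0=.05):
    im,a=flask(n,cx,cy,.03)
    b=a[(a[:,2]>.045)&(a[:,2]<z0+.045)]
    f=lambda c:np.linalg.norm(b-c,axis=1)-.032
    c=least_squares(f,[cx,cy,z0+.02],loss="soft_l1",f_scale=.002).x
    m=a[(a[:,2]>c[2]+.045)&(a[:,2]<c[2]+.1)]
    def g(t):
        k=np.array([t[0],t[1],1]); k/=np.linalg.norm(k); w=m-c; return np.linalg.norm(w-np.outer(w@k,k),axis=1)-.013
    print("ball",c,"tilt",len(m),least_squares(g,[0,0],loss="soft_l1",f_scale=.002).x)
    return im
E
python3 - <<'E'
from fl import *
st(); pose()
E
```

```text
8.95 [-34.5861  28.8069 114.3823  64.6423  65.0929 -49.3698] [0.4923 0.0596 0.1114] F [ 0.9966 -0.8305  4.2705] 0.024778554680308297 40.116339325904846
[[ 0.2803  0.8646  0.417 ]
 [ 0.4963 -0.5024  0.7081]
 [ 0.8217  0.0084 -0.5699]]
scene blk 657 [0.4711 0.0437 0.1744] [ 0.433  -0.0019  0.0303] [0.5327 0.0793 0.33  ]
scene amb 453 [0.4734 0.0582 0.1004] [0.4504 0.0263 0.0508] [0.5065 0.078  0.1831]
ball [0.4831 0.0451 0.062 ] tilt 80 [0.0185 0.0001]
```

>>> move_arm --jaw '[3.2,3.8,4.5,5,5.5,6,6]' --dp '[[0,0,0],[0,0,0],[0,0,0],[0,0,0],[0,0,0],[0,0,0],[0,0,0]]' --turn '[[0,0,0],[0,0,0],[0,0,0],[0,0,0],[0,0,0],[0,0,0],[0,0,0]]'

```text
time_s: 9.58
position: [0.4918, 0.0598, 0.1109]
tool_rot: [[0.281, 0.865, 0.416], [0.497, -0.502, 0.708], [0.821, 0.007, -0.571]]
ft_force: [-0.6, -0.0, -0.9]
grip_width: 0.0598
gripper_force: 0.0
```

```bash
python3 - <<'E'
from fl import *
st(); pose()
E
```

```text
9.58 [-34.5805  28.8385 114.425   64.5798  65.0586 -49.3608] [0.4918 0.0598 0.1109] F [-0.6285 -0.0479 -0.9129] 0.05980716135572543 0.0
[[ 0.2814  0.8649  0.4157]
 [ 0.4966 -0.5019  0.7081]
 [ 0.8211  0.0072 -0.5707]]
scene blk 593 [0.4712 0.0458 0.1777] [ 0.4333 -0.0024  0.0323] [0.5327 0.0795 0.3317]
scene amb 473 [0.4758 0.0586 0.1025] [0.4448 0.0278 0.0462] [0.5123 0.0781 0.1838]
ball [0.4838 0.045  0.0618] tilt 130 [ 0.0388 -0.0075]
```

>>> move_arm --jaw '[6,6,6,6,6,6]' --dp '[[0,0,-2],[0,0,-3],[0,0,-3.5],[0,0,-3.5],[0,0,-3.5],[0,0,0]]' --turn '[[0,0,0],[0,0,0],[0,0,0],[0,0,0],[0,0,0],[0,0,0]]'

```text
time_s: 10.13
position: [0.4273, -0.0542, 0.2016]
tool_rot: [[0.28, 0.863, 0.421], [0.5, -0.506, 0.703], [0.82, 0.013, -0.573]]
ft_force: [0.0, 0.7, 0.5]
grip_width: 0.0597
gripper_force: 0.0
```

```bash
python3 - <<'E'
from fl import *
st(); im=pose(); cv2.imwrite("pics/s4.png",cv2.resize(im[110:270,260:420,::-1],None,fx=3.7,fy=3.7))
R=Rt(np.degrees(YAW),0.0,1)
for s in (1,-1):
  for az in (np.degrees(YAW),np.degrees(YAW)+90): print(s,az,Ro.from_matrix(np.array(observe()["tool_rot"]).T@Rt(az,0,s)).magnitude())
E
```

```text
10.13 [-53.6669  17.3911 109.6439  49.3699  84.7402 -43.2499] [ 0.4273 -0.0542  0.2016] F [0.0464 0.711  0.4691] 0.059718801165023525 0.0
[[ 0.2805  0.8627  0.4208]
 [ 0.4997 -0.5055  0.7034]
 [ 0.8196  0.013  -0.5728]]
scene blk 316 [0.4853 0.0626 0.1983] [0.4491 0.0257 0.0327] [0.533  0.08   0.3303]
scene amb 514 [0.4755 0.0574 0.1017] [0.4512 0.0267 0.05  ] [0.51   0.0775 0.1833]
ball [0.4836 0.045  0.0617] tilt 128 [ 0.0438 -0.0027]
1 4.870141258611998 2.2963879788423713
1 94.870141258612 2.6035893341236656
-1 4.870141258611998 1.3330024732300993
-1 94.870141258612 1.1255120054359053
```

View pics/s4.png

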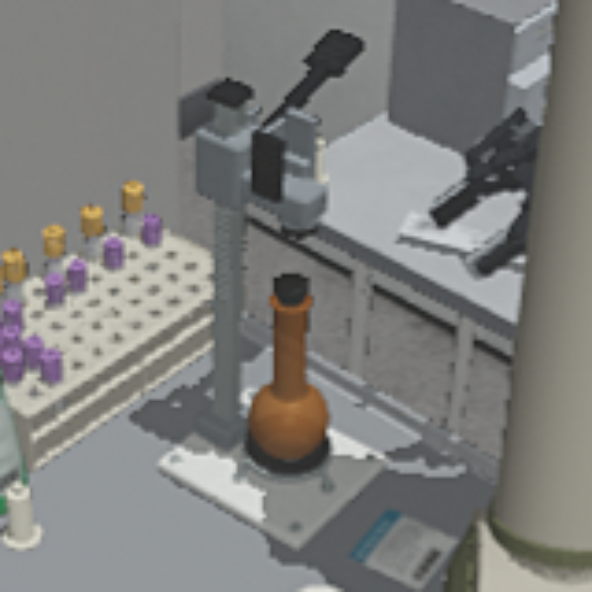

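```bash
python3 - <<'E'
from h import *
plan([.43,-.10,.42],Rt(4.87,0,-1),12)
E
```

```text
n 12 dist 0.22473007405226214 turn/row [-0.037, -0.074, 0.074]
dp [[1.31, 0.24, -1.32], [1.22, 0.2, -1.4], [1.13, 0.16, -1.48], [1.03, 0.14, -1.56], [0.92, 0.13, -1.63], [0.81, 0.13, -1.69], [0.69, 0.14, -1.74], [0.57, 0.16, -1.78], [0.45, 0.19, -1.81], [0.33, 0.23, -1.83], [0.21, 0.27, -1.84], [0.1, 0.33, -1.84]]
```

>>> move_arm --jaw '[0,0,0,0,0,0,0,0,0,0,0,0]' --dp '[[1.3,0.2,-1.3],[1.2,0.2,-1.4],[1.1,0.2,-1.5],[1.0,0.1,-1.6],[0.9,0.1,-1.6],[0.8,0.1,-1.7],[0.7,0.1,-1.7],[0.6,0.2,-1.8],[0.5,0.2,-1.8],[0.3,0.2,-1.8],[0.2,0.3,-1.8],[0.1,0.3,-1.8]]' --turn '[[-0.037,-0.074,0.074],[-0.037,-0.074,0.074],[-0.037,-0.074,0.074],[-0.037,-0.074,0.074],[-0.037,-0.074,0.074],[-0.037,-0.074,0.074],[-0.037,-0.074,0.074],[-0.037,-0.074,0.074],[-0.037,-0.074,0.074],[-0.037,-0.074,0.074],[-0.037,-0.074,0.074],[-0.037,-0.074,0.074]]'

```text
time_s: 11.18
position: [0.4303, -0.0974, 0.4175]
tool_rot: [[0.996, 0.086, -0.007], [0.086, -0.996, 0.008], [-0.006, -0.008, -1.0]]
ft_force: [-0.3, 0.1, 0.2]
grip_width: 0.0001
gripper_force: 0.0
```

```bash
python3 - <<'E'
from h import *
st(); plan([.5555,-.073,.345],Rt(4.87,0,-1),5)
E
```

```text
11.18 [-28.3229   6.6406  65.2045   0.2132 108.7135  56.8207] [ 0.4303 -0.0974  0.4175] F [-0.3033  0.1422  0.2494] 0.00010359875225619957 0.0
[[ 0.9963  0.0858 -0.0069]
 [ 0.0859 -0.9963  0.0077]
 [-0.0062 -0.0083 -0.9999]]
n 5 dist 0.1467216797399903 turn/row [-0.002, 0.001, 0.0]
dp/row cm [2.55, -0.26, 1.44]
```

>>> move_arm --jaw '[0,0,0,0,0,0]' --dp '[[2.5,-0.2,1.4],[2.5,-0.2,1.4],[2.5,-0.2,1.4],[2.5,-0.2,1.4],[2.5,-0.2,1.4],[0,0,0]]' --turn '[[-0.002,0.001,0],[-0.002,0.001,0],[-0.002,0.001,0],[-0.002,0.001,0],[-0.002,0.001,0],[0,0,0]]'

```text
time_s: 11.68
position: [0.5561, -0.0751, 0.3414]
tool_rot: [[0.996, 0.091, -0.005], [0.091, -0.996, 0.004], [-0.005, -0.004, -1.0]]
ft_force: [0.5, -0.3, -1.0]
grip_width: -0.0001
gripper_force: 0.0
```

```bash
cat > jw.py <<'E'
from fl import *
def jaw(n="scene"):
    C=cal(n); im,d=cams.get_image(n)
    v,u=np.mgrid[0:400,0:640]; X=cloud(C,u,v,d).reshape(-1,3)[d.ravel()>0]; rgb=im.reshape(-1,3)[d.ravel()>0]
    w=X-RING; a,b=w@EX,w@EY
    # arm top: in front of the uprights
    m=(a>-.015)&(a<-.002)&(abs(b)<.012)&(X[:,2]>.19)
    if m.sum(): print(n,"armtop->pad z",np.median(X[m,2])-.036,"slide",.252-(np.median(X[m,2])-.036),m.sum())
    m=(a>-.002)&(a<.03)&(b>-.03)&(b<.03)&(X[:,2]>.2)
    if m.sum(): print("  uprights top",np.percentile(X[m,2],95),"slide",.332-np.percentile(X[m,2],95))
    m=(abs(a-.062)<.02)&(b<-.095)&(b>-.16)&(X[:,2]>.15)
    if m.sum(): print("  trig",X[m].max(0),m.sum())
    m=(np.hypot(a,b)<.012)&(X[:,2]>.165)&(X[:,2]<.205)
    if m.sum(): print("  stopper top",np.percentile(X[m,2],90),m.sum())
    return im
E
python3 - <<'E'
from jw import *
st(); jaw("scene"); im=jaw("top"); cv2.imwrite("pics/t2.png",cv2.resize(im[120:260,280:460,::-1],None,fx=4,fy=4))
E
```

```text
11.68 [-19.8285  20.2931  58.8246   0.1078 101.2391  64.9482] [ 0.5561 -0.0751  0.3414] F [ 0.495  -0.2609 -1.0326] -7.208026752506829e-05 0.0
[[ 0.9958  0.0914 -0.0052]
 [ 0.0914 -0.9958  0.0038]
 [-0.0049 -0.0043 -1.    ]]
scene armtop->pad z 0.23153050704004316 slide 0.020469492959956842 92
  uprights top 0.3211353123343873 slide 0.010864687665612716
  trig [ 0.5726 -0.0406  0.6353] 957
  stopper top 0.1914239464024598 84
top armtop->pad z 0.2424726358927595 slide 0.009527364107240505 103
  uprights top 0.3244236394372832 slide 0.007576360562716822
  trig [ 0.5774 -0.0406  0.646 ] 1832
  stopper top 0.1929874862212623 38
```

View pics/t2.png

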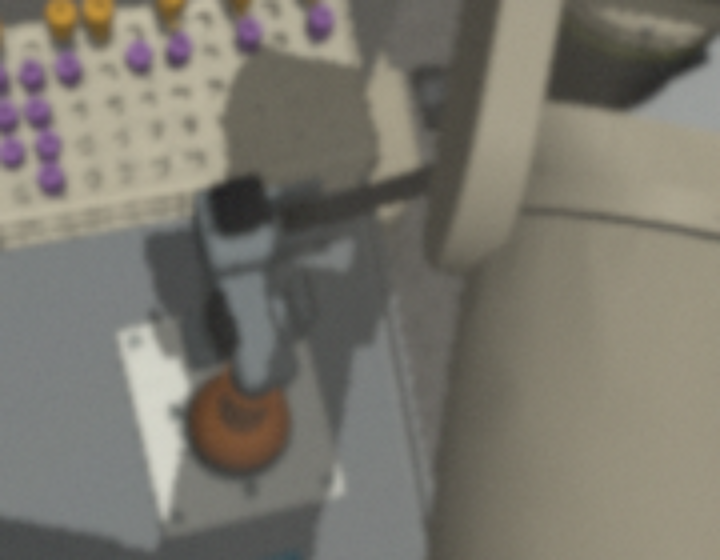

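The top view shows the flask at (240,420) in the ring under the jaw, the black lever running right at (360,195), and the gripper above its pad. First stroke, short of the stop.

>>> move_arm --jaw '[0,0,0,0,0,0,0,0,0]' --dp '[[0,0,1.2],[0,0,1.2],[0,0,1.2],[0,0,1.2],[0,0,1.2],[0,0,1.2],[0,0,1.2],[0,0,0.8],[0,0,0]]' --turn '[[0,0,0],[0,0,0],[0,0,0],[0,0,0],[0,0,0],[0,0,0],[0,0,0],[0,0,0],[0,0,0]]'

```text
time_s: 12.53
position: [0.5534, -0.0766, 0.2549]
tool_rot: [[0.996, 0.088, 0.002], [0.088, -0.996, 0.001], [0.002, -0.001, -1.0]]
ft_force: [-0.9, 1.9, 4.4]
grip_width: 0.0
gripper_force: 1.9
```

```bash
python3 - <<'E'
from jw import *
st(); jaw("top")
E
```

```text
12.53 [-20.0605  21.7607  70.461    0.0923  87.6767  64.8713] [ 0.5534 -0.0766  0.2549] F [-0.9322  1.9094  4.4134] 7.89216462825721e-06 1.9272983915288933
[[ 0.9961  0.0883  0.0022]
 [ 0.0883 -0.9961  0.0009]
 [ 0.0023 -0.0007 -1.    ]]
top armtop->pad z 0.24049919458682725 slide 0.011500805413172749 99
  uprights top 0.3224408008167806 slide 0.009559199183219402
  trig [ 0.5762 -0.041   0.5579] 1250
  stopper top 0.1924273404003048 36
```

>>> move_arm --jaw '[0,0,0,0]' --dp '[[0,0,0.7],[0,0,0.7],[0,0,0],[0,0,0]]' --turn '[[0,0,0],[0,0,0],[0,0,0],[0,0,0]]'

```text
time_s: 12.92
position: [0.5542, -0.0771, 0.2421]
tool_rot: [[0.996, 0.088, 0.004], [0.088, -0.996, -0.0], [0.004, 0.001, -1.0]]
ft_force: [-0.7, 1.4, 5.3]
grip_width: -0.0003
gripper_force: 1.8
```

```bash
python3 - <<'E'
from jw import *
st(); im=jaw("scene"); jaw("top"); cv2.imwrite("pics/s5.png",cv2.resize(im[90:250,260:420,::-1],None,fx=3.7,fy=3.7))
E
```

```text
12.92 [-20.0687  22.2593  71.8006   0.0509  85.7286  64.8806] [ 0.5542 -0.0771  0.2421] F [-0.7122  1.3676  5.2935] -0.00028430800641437916 1.8370322408736683
[[ 0.9961  0.088   0.0038]
 [ 0.088  -0.9961 -0.0004]
 [ 0.0037  0.0008 -1.    ]]
scene armtop->pad z 0.22444711720821656 slide 0.027552882791783445 87
  uprights top 0.3168184433548219 slide 0.015181556645178118
  trig [ 0.5739 -0.0412  0.5413] 790
  stopper top 0.19177543603790026 91
top armtop->pad z 0.23766221589778339 slide 0.014337784102216616 100
  uprights top 0.3200958967282968 slide 0.011904103271703215
  trig [ 0.5779 -0.0404  0.5446] 1218
  stopper top 0.19273782428416025 36
```

View pics/s5.png

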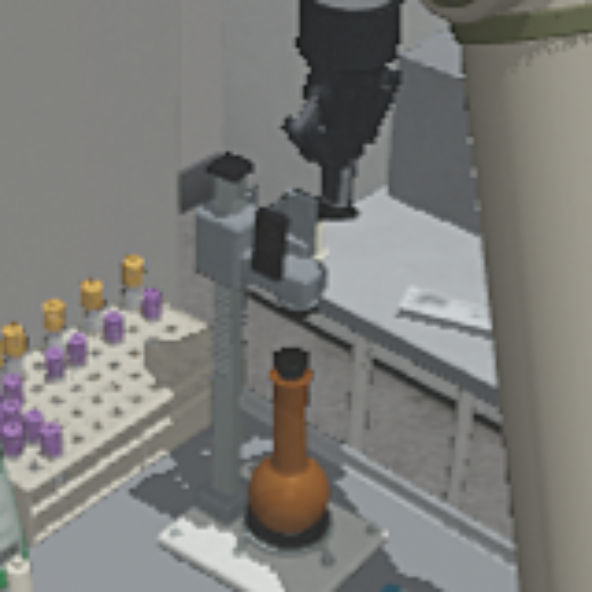

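Jaw now at about 0.014, flask standing. The lever is pressed nearly flat and the fingers rest on its pad. I'll finish the stroke gently.

>>> move_arm --jaw '[0,0,0]' --dp '[[0,0,0.6],[0,0,0.4],[0,0,0]]' --turn '[[0,0,0],[0,0,0],[0,0,0]]'

```text
time_s: 13.27
position: [0.554, -0.0772, 0.2311]
tool_rot: [[0.996, 0.088, 0.002], [0.088, -0.996, -0.0], [0.002, 0.0, -1.0]]
ft_force: [0.7, -0.1, 5.3]
grip_width: -0.0001
gripper_force: 2.3
```

```bash
python3 - <<'E'
from jw import *
st(); im=jaw("top")
E
```

```text
13.27 [-20.0786  22.7017  72.9353   0.0407  84.2276  64.8811] [ 0.554  -0.0772  0.2311] F [ 0.7443 -0.1124  5.2857] -8.26707087494603e-05 2.309729180415161
[[ 0.9961  0.0878  0.0025]
 [ 0.0878 -0.9961 -0.0001]
 [ 0.0024  0.0004 -1.    ]]
top armtop->pad z 0.2356375371395272 slide 0.0163624628604728 98
  uprights top 0.31755638037879036 slide 0.014443619621209658
  trig [ 0.5762 -0.0404  0.5338] 1179
  stopper top 0.1923955147756293 34
```

>>> move_arm --jaw '[0,0,0,0,0,0,0,0,0,0,0,0]' --dp '[[0,0,-2.7],[0,0,-2.7],[0,0,-2.7],[0,0,0],[0,0,0],[0,0,1.5],[0,0,1.5],[0,0,1.5],[0,0,1.5],[0,0,1.5],[0,0,1.2],[0,0,0]]' --turn '[[0,0,0],[0,0,0],[0,0,0],[0,0,0],[0,0,0],[0,0,0],[0,0,0],[0,0,0],[0,0,0],[0,0,0],[0,0,0],[0,0,0]]'

```text
time_s: 14.32
position: [0.5531, -0.0769, 0.2223]
tool_rot: [[0.996, 0.088, -0.002], [0.088, -0.996, 0.002], [-0.002, -0.002, -1.0]]
ft_force: [1.9, -1.9, 2.8]
grip_width: 0.0003
gripper_force: 1.8
```

```bash
python3 - <<'E'
from jw import *
st(); im=jaw("top")
E
```

```text
14.32 [-20.0783  23.0916  73.8003   0.0412  83.2503  64.8858] [ 0.5531 -0.0769  0.2223] F [ 1.877  -1.932   2.8304] 0.0002935360118491624 1.8093606815091334
[[ 0.9961  0.0877 -0.0021]
 [ 0.0877 -0.9961  0.0015]
 [-0.0019 -0.0017 -1.    ]]
top armtop->pad z 0.22463174005610473 slide 0.027368259943895273 86
  uprights top 0.3058080970866001 slide 0.0261919029133999
  trig [ 0.577  -0.0406  0.5258] 1148
  stopper top 0.17921126707208712 23
```

>>> move_arm --jaw '[0,0,0,0,0,0,0,0,0,0,0,0]' --dp '[[0,0,-2.7],[0,0,-2.7],[0,0,-2.7],[0,0,0],[0,0,0],[0,0,1.6],[0,0,1.6],[0,0,1.6],[0,0,1.6],[0,0,1.6],[0,0,1.0],[0,0,0]]' --turn '[[0,0,0],[0,0,0],[0,0,0],[0,0,0],[0,0,0],[0,0,0],[0,0,0],[0,0,0],[0,0,0],[0,0,0],[0,0,0],[0,0,0]]'

```text
time_s: 15.37
position: [0.5531, -0.0768, 0.2136]
tool_rot: [[0.996, 0.088, -0.002], [0.088, -0.996, 0.002], [-0.002, -0.002, -1.0]]
ft_force: [0.5, -1.8, 3.4]
grip_width: 0.0001
gripper_force: 1.8
```

```bash
python3 - <<'E'
from jw import *
st(); im=jaw("top")
E
```

```text
15.37 [-20.0766  23.4642  74.6871   0.0456  81.9822  64.8847] [ 0.5531 -0.0768  0.2136] F [ 0.4855 -1.7719  3.378 ] 0.0001250204341373178 1.8297610725858249
[[ 0.9961  0.0877 -0.0019]
 [ 0.0877 -0.9961  0.0015]
 [-0.0018 -0.0017 -1.    ]]
top armtop->pad z 0.2178310674604005 slide 0.03416893253959949 91
  uprights top 0.29925986283082123 slide 0.032740137169178785
  trig [ 0.5768 -0.0407  0.5163] 1135
  stopper top 0.17969330422770513 13
```

>>> move_arm --jaw '[0,0]' --dp '[[0,0,0.6],[0,0,0]]' --turn '[[0,0,0],[0,0,0]]'

```text
time_s: 15.58
position: [0.5541, -0.0772, 0.2106]
tool_rot: [[0.996, 0.088, 0.003], [0.088, -0.996, -0.0], [0.003, 0.001, -1.0]]
ft_force: [-1.3, -0.5, 8.0]
grip_width: 0.0002
gripper_force: 3.4
```

```bash
python3 - <<'E'
from jw import *
print(observe()["ft_force"],observe()["position"]); im=jaw("top")
E
```

```text
[-1.3157 -0.4998  7.9908] [ 0.5541 -0.0772  0.2106]
top armtop->pad z 0.21643566308770204 slide 0.03556433691229796 90
  uprights top 0.29862078636687583 slide 0.03337921363312418
  trig [ 0.5768 -0.0409  0.5141] 1112
  stopper top 0.17886296181176847 13
```

>>> move_arm --jaw '[0,0,0,0,0,0,0,0,0,0,0,0]' --dp '[[0,0,-2.7],[0,0,-2.7],[0,0,-2.7],[0,0,0],[0,0,0],[0,0,1.6],[0,0,1.6],[0,0,1.6],[0,0,1.6],[0,0,1.5],[0,0,0.8],[0,0,0]]' --turn '[[0,0,0],[0,0,0],[0,0,0],[0,0,0],[0,0,0],[0,0,0],[0,0,0],[0,0,0],[0,0,0],[0,0,0],[0,0,0],[0,0,0]]'

```text
time_s: 16.63
position: [0.5533, -0.0769, 0.2021]
tool_rot: [[0.996, 0.088, -0.001], [0.088, -0.996, 0.001], [-0.001, -0.001, -1.0]]
ft_force: [-0.5, -1.1, 3.7]
grip_width: -0.0001
gripper_force: 1.8
```

>>> move_arm --jaw '[0,0,0,0,0,0,0,0,0,0,0,0]' --dp '[[0,0,-2.7],[0,0,-2.7],[0,0,-2.7],[0,0,0],[0,0,0],[0,0,1.6],[0,0,1.6],[0,0,1.6],[0,0,1.6],[0,0,1.5],[0,0,0.8],[0,0,0]]' --turn '[[0,0,0],[0,0,0],[0,0,0],[0,0,0],[0,0,0],[0,0,0],[0,0,0],[0,0,0],[0,0,0],[0,0,0],[0,0,0],[0,0,0]]'

```text
time_s: 17.63
position: [0.5533, -0.0768, 0.1959]
tool_rot: [[0.996, 0.088, -0.002], [0.088, -0.996, 0.001], [-0.001, -0.002, -1.0]]
ft_force: [0.7, -0.0, 2.9]
grip_width: 0.0001
gripper_force: 1.6
```

```bash
python3 - <<'E'
from jw import *
st(); im=jaw("top"); jaw("scene"); pose()
E
```

```text
17.63 [-20.0729  24.2881  76.4026   0.0466  79.4219  64.8858] [ 0.5533 -0.0768  0.1959] F [ 0.6761 -0.0374  2.9311] 7.036859636718293e-05 1.5755054149485659
[[ 0.9961  0.0877 -0.0016]
 [ 0.0877 -0.9961  0.0014]
 [-0.0014 -0.0016 -1.    ]]
top armtop->pad z 0.19509228823965666 slide 0.056907711760343344 83
  uprights top 0.27643679786219305 slide 0.055563202137806966
  trig [ 0.5776 -0.0407  0.4989] 1066
  stopper top 0.17375018937600017 1
scene armtop->pad z 0.18551974538081697 slide 0.06648025461918303 77
  uprights top 0.2731226327620387 slide 0.05887736723796133
  trig [ 0.5734 -0.0414  0.4975] 677
  stopper top 0.19641604428920106 73
scene blk 271 [0.485  0.0627 0.1738] [ 0.4362 -0.0024  0.0331] [0.5329 0.0801 0.4465]
scene amb 521 [0.4756 0.0571 0.1014] [0.4509 0.0254 0.0483] [0.5105 0.079  0.1849]
ball [0.4837 0.0452 0.0619] tilt 124 [ 0.0404 -0.0094]
```

>>> move_arm --jaw '[0,0,0,0,0,0,0,0,0,0,0,0]' --dp '[[0,0,-2.7],[0,0,-2.7],[0,0,-2.7],[0,0,0],[0,0,0],[0,0,1.6],[0,0,1.6],[0,0,1.6],[0,0,1.2],[0,0,0.8],[0,0,0.8],[0,0,0]]' --turn '[[0,0,0],[0,0,0],[0,0,0],[0,0,0],[0,0,0],[0,0,0],[0,0,0],[0,0,0],[0,0,0],[0,0,0],[0,0,0],[0,0,0]]'

```text
time_s: 18.78
position: [0.5537, -0.0767, 0.2016]
tool_rot: [[0.996, 0.088, 0.0], [0.088, -0.996, 0.001], [0.0, -0.001, -1.0]]
ft_force: [0.2, 1.3, 5.5]
grip_width: 0.0002
gripper_force: 2.2
```

```bash
python3 - <<'E'
from jw import *
st(); im=jaw("top"); jaw("scene")
E
```

```text
18.78 [-20.0585  24.0058  75.8633   0.0756  80.1415  64.8848] [ 0.5537 -0.0767  0.2016] F [0.168  1.2631 5.4942] 0.00022907360753983264 2.202146014315076
[[ 0.9961  0.0879  0.0003]
 [ 0.0879 -0.9961  0.0013]
 [ 0.0004 -0.0013 -1.    ]]
top armtop->pad z 0.19112764793727824 slide 0.06087235206272176 83
  uprights top 0.2736239298658059 slide 0.0583760701341941
  trig [ 0.5781 -0.0403  0.5043] 1084
scene armtop->pad z 0.18017873217573008 slide 0.07182126782426992 72
  uprights top 0.2701922817448301 slide 0.0618077182551699
  trig [ 0.5734 -0.0412  0.5027] 665
  stopper top 0.1910920884770878 62
```

Slide is about 0.0595, near contact. I'll continue this stroke in small steps.

>>> move_arm --jaw '[0,0,0]' --dp '[[0,0,0.5],[0,0,0.5],[0,0,0]]' --turn '[[0,0,0],[0,0,0],[0,0,0]]'

```text
time_s: 19.13
position: [0.5543, -0.0769, 0.1936]
tool_rot: [[0.996, 0.088, 0.004], [0.088, -0.996, 0.0], [0.004, 0.0, -1.0]]
ft_force: [0.3, 2.2, 9.4]
grip_width: -0.0003
gripper_force: 3.9
```

>>> move_arm --jaw '[0,0,0]' --dp '[[0,0,0.4],[0,0,0.3],[0,0,0]]' --turn '[[0,0,0],[0,0,0],[0,0,0]]'

```text
time_s: 19.38
position: [0.5547, -0.0771, 0.1874]
tool_rot: [[0.996, 0.088, 0.005], [0.088, -0.996, -0.001], [0.005, 0.001, -1.0]]
ft_force: [-0.2, 1.7, 11.6]
grip_width: -0.0
gripper_force: 5.3
```

```bash
python3 - <<'E'
from jw import *
im=jaw("top"); jaw("scene"); pose()
E
```

```text
top armtop->pad z 0.18984734865507083 slide 0.06215265134492917 83
  uprights top 0.2723001395385876 slide 0.0596998604614124
  trig [ 0.5764 -0.0403  0.4903] 1032
scene armtop->pad z 0.18334096881352022 slide 0.06865903118647979 72
  uprights top 0.2686488966084148 slide 0.06335110339158523
  trig [ 0.5735 -0.0412  0.4887] 663
  stopper top 0.19256010562622458 62
scene blk 268 [0.4846 0.0625 0.1706] [ 0.4371 -0.0015  0.0347] [0.5328 0.0805 0.4452]
scene amb 526 [0.4755 0.0572 0.1013] [0.4512 0.0253 0.0483] [0.5065 0.0791 0.1859]
ball [0.4838 0.0453 0.0613] tilt 131 [ 0.0375 -0.0089]
```

>>> move_arm --jaw '[0,0,0,0,0,0,0,0,0,0,0,0]' --dp '[[0,0,-2.7],[0,0,-2.7],[0,0,-2.7],[0,0,0],[0,0,0],[0,0,1.6],[0,0,1.6],[0,0,1.4],[0,0,1.0],[0,0,0.8],[0,0,0.6],[0,0,0]]' --turn '[[0,0,0],[0,0,0],[0,0,0],[0,0,0],[0,0,0],[0,0,0],[0,0,0],[0,0,0],[0,0,0],[0,0,0],[0,0,0],[0,0,0]]'

```text
time_s: 20.53
position: [0.5538, -0.0765, 0.1962]
tool_rot: [[0.996, 0.088, 0.001], [0.088, -0.996, 0.002], [0.001, -0.001, -1.0]]
ft_force: [-0.7, 2.3, 11.4]
grip_width: -0.0001
gripper_force: 4.9
```

>>> move_arm --jaw '[0,0,0]' --dp '[[0,0,0.5],[0,0,0.4],[0,0,0]]' --turn '[[0,0,0],[0,0,0],[0,0,0]]'

```text
time_s: 20.78
position: [0.5542, -0.0766, 0.1879]
tool_rot: [[0.996, 0.088, 0.003], [0.088, -0.996, 0.001], [0.003, -0.001, -1.0]]
ft_force: [-0.0, 1.8, 11.6]
grip_width: -0.0001
gripper_force: 5.0
```

>>> move_arm --jaw '[0,0,0]' --dp '[[0,0,0.3],[0,0,0.3],[0,0,0]]' --turn '[[0,0,0],[0,0,0],[0,0,0]]'

```text
time_s: 21.03
position: [0.5544, -0.077, 0.1823]
tool_rot: [[0.996, 0.088, 0.004], [0.088, -0.996, 0.0], [0.004, 0.0, -1.0]]
ft_force: [0.0, 1.8, 11.7]
grip_width: -0.0002
gripper_force: 5.3
```

```bash
python3 - <<'E'
from jw import *
im=jaw("top"); jaw("scene"); pose()
E
```

```text
top armtop->pad z 0.18443785095469353 slide 0.06756214904530647 82
  uprights top 0.2663505632732534 slide 0.06564943672674661
  trig [ 0.5782 -0.0408  0.4846] 1018
scene armtop->pad z 0.17820458443456513 slide 0.07379541556543487 59
  uprights top 0.2626663413180455 slide 0.06933365868195451
  trig [ 0.5739 -0.0412  0.4831] 655
  stopper top 0.18648752697525145 45
scene blk 258 [0.4846 0.0632 0.1653] [0.4386 0.0009 0.0322] [0.5328 0.0797 0.4393]
scene amb 518 [0.4755 0.0574 0.1002] [0.45   0.0246 0.0473] [0.5062 0.0805 0.1865]
ball [0.4837 0.0453 0.061 ] tilt 125 [ 0.0452 -0.0107]
```

>>> move_arm --jaw '[0,0,0,0,0,0,0,0,0,0]' --dp '[[0,0,-2.7],[0,0,-2.7],[0,0,-2.7],[0,0,0],[0,0,0],[0,0,1.4],[0,0,1.2],[0,0,0.8],[0,0,0.6],[0,0,0]]' --turn '[[0,0,0],[0,0,0],[0,0,0],[0,0,0],[0,0,0],[0,0,0],[0,0,0],[0,0,0],[0,0,0],[0,0,0]]'

```text
time_s: 22.02
position: [0.5533, -0.0772, 0.2211]
tool_rot: [[0.996, 0.088, -0.001], [0.088, -0.996, 0.001], [-0.001, -0.001, -1.0]]
ft_force: [-1.7, -1.3, 1.5]
grip_width: 0.0
gripper_force: 1.1
```

>>> move_arm --jaw '[0,0,0]' --dp '[[0,0,0.4],[0,0,0.4],[0,0,0]]' --turn '[[0,0,0],[0,0,0],[0,0,0]]'

```text
time_s: 22.27
position: [0.5539, -0.0773, 0.2149]
tool_rot: [[0.996, 0.088, 0.002], [0.088, -0.996, -0.0], [0.002, 0.0, -1.0]]
ft_force: [-2.8, -1.8, 6.3]
grip_width: -0.0001
gripper_force: 3.0
```

>>> move_arm --jaw '[0,0,0]' --dp '[[0,0,0.3],[0,0,0.3],[0,0,0]]' --turn '[[0,0,0],[0,0,0],[0,0,0]]'

```text
time_s: 22.52
position: [0.554, -0.0772, 0.2097]
tool_rot: [[0.996, 0.088, 0.003], [0.088, -0.996, -0.0], [0.003, 0.001, -1.0]]
ft_force: [-3.3, -1.6, 9.1]
grip_width: -0.0002
gripper_force: 4.7
```

>>> move_arm --jaw '[0,0,0]' --dp '[[0,0,0.3],[0,0,0.2],[0,0,0]]' --turn '[[0,0,0],[0,0,0],[0,0,0]]'

```text
time_s: 22.77
position: [0.5541, -0.077, 0.2052]
tool_rot: [[0.996, 0.088, 0.003], [0.088, -0.996, -0.0], [0.003, 0.001, -1.0]]
ft_force: [-4.5, 0.6, 11.0]
grip_width: 0.0002
gripper_force: 5.6
```

>>> move_arm --jaw '[0,0,0]' --dp '[[0,0,0.2],[0,0,0.2],[0,0,0]]' --turn '[[0,0,0],[0,0,0],[0,0,0]]'

```text
time_s: 23.02
position: [0.554, -0.0767, 0.2011]
tool_rot: [[0.996, 0.088, 0.003], [0.088, -0.996, 0.0], [0.003, -0.0, -1.0]]
ft_force: [-3.8, 1.3, 9.7]
grip_width: 0.0004
gripper_force: 5.1
```

```bash
python3 - <<'E'
from jw import *
im=jaw("top"); jaw("scene"); pose(); cv2.imwrite("pics/s6.png",cv2.resize(im[120:200,300:380,::-1],None,fx=4,fy=4))
E
```

```text
top armtop->pad z 0.18331965538234682 slide 0.06868034461765318 80
  uprights top 0.264278795439993 slide 0.06772120456000702
  trig [ 0.5767 -0.0409  0.5036] 1072
scene armtop->pad z 0.17841895097037688 slide 0.07358104902962312 63
  uprights top 0.26161768726258944 slide 0.07038231273741058
  trig [ 0.5732 -0.0409  0.5019] 656
  stopper top 0.1946937165538848 45
scene blk 239 [0.4845 0.0649 0.1609] [ 0.4453 -0.0021  0.0347] [0.5328 0.0798 0.4476]
scene amb 512 [0.4755 0.0575 0.0996] [0.4497 0.0253 0.0468] [0.5065 0.0795 0.1782]
ball [0.4836 0.0451 0.0611] tilt 126 [ 0.0433 -0.008 ]
```

>>> move_arm --jaw '[0,0,0]' --dp '[[0,0,0.2],[0,0,0.2],[0,0,0]]' --turn '[[0,0,0],[0,0,0],[0,0,0]]'

```text
time_s: 23.42
position: [0.554, -0.0763, 0.1973]
tool_rot: [[0.996, 0.088, 0.003], [0.088, -0.996, 0.001], [0.003, -0.001, -1.0]]
ft_force: [-4.5, 3.2, 13.0]
grip_width: -0.0
gripper_force: 5.9
```

>>> move_arm --jaw '[0,0,0]' --dp '[[0,0,0.2],[0,0,0.1],[0,0,0]]' --turn '[[0,0,0],[0,0,0],[0,0,0]]'

```text
time_s: 23.67
position: [0.554, -0.076, 0.1947]
tool_rot: [[0.996, 0.088, 0.004], [0.088, -0.996, 0.001], [0.004, -0.001, -1.0]]
ft_force: [-6.0, 5.6, 14.1]
grip_width: -0.0001
gripper_force: 6.6
```

```bash
python3 - <<'E'
from jw import *
C=cal("scene"); im=jaw("top"); im=jaw("scene"); cv2.imwrite("pics/s7.png",cv2.resize(im[130:200,290:380,::-1],None,fx=8,fy=8,interpolation=cv2.INTER_CUBIC))
E
```

```text
top armtop->pad z 0.1819503037670757 slide 0.07004969623292431 76
  uprights top 0.26359341525664215 slide 0.06840658474335787
  trig [ 0.5768 -0.0411  0.4975] 1046
scene armtop->pad z 0.17864043506077112 slide 0.07335956493922888 51
  uprights top 0.26086988249136117 slide 0.07113011750863885
  trig [ 0.5734 -0.0409  0.4953] 639
  stopper top 0.1869186663067376 42
```

View pics/s7.png

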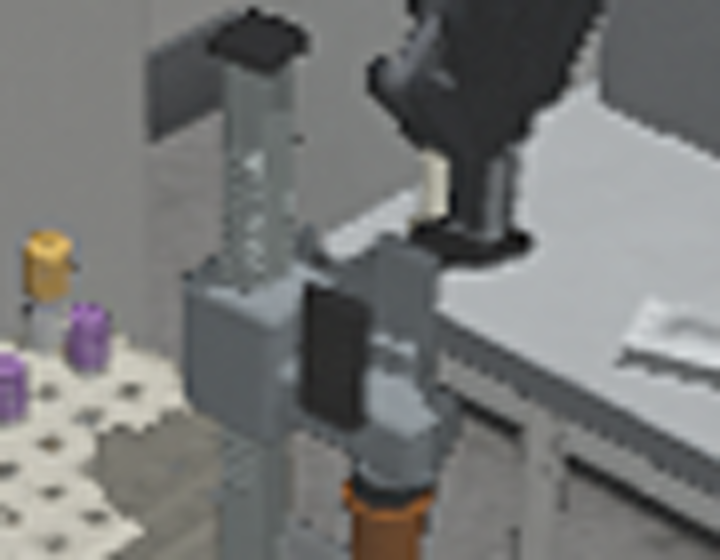

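>>> move_arm --jaw '[0,0,0]' --dp '[[0,0,0.1],[0,0,0.1],[0,0,0]]' --turn '[[0,0,0],[0,0,0],[0,0,0]]'

```text
time_s: 24.02
position: [0.5542, -0.0761, 0.193]
tool_rot: [[0.996, 0.088, 0.004], [0.088, -0.996, 0.001], [0.005, -0.001, -1.0]]
ft_force: [-5.7, 3.9, 15.9]
grip_width: 0.0
gripper_force: 6.9
```

>>> move_arm --jaw '[0,0,0]' --dp '[[0,0,0.1],[0,0,0.05],[0,0,0]]' --turn '[[0,0,0],[0,0,0],[0,0,0]]'

```text
time_s: 24.27
position: [0.5542, -0.0759, 0.1916]
tool_rot: [[0.996, 0.089, 0.005], [0.089, -0.996, 0.001], [0.005, -0.001, -1.0]]
ft_force: [-4.9, 6.1, 17.4]
grip_width: 0.0001
gripper_force: 7.2
```

```bash
python3 - <<'E'
from jw import *
im=jaw("top"); pose()
E
```

```text
top armtop->pad z 0.18173731093512793 slide 0.07026268906487207 78
  uprights top 0.2633740097438813 slide 0.06862599025611871
  trig [ 0.5764 -0.0411  0.4947] 1030
scene blk 250 [0.4831 0.0634 0.1662] [ 0.4349 -0.0021  0.0327] [0.5323 0.0813 0.4463]
scene amb 508 [0.4754 0.0574 0.0991] [0.4507 0.0261 0.0462] [0.5067 0.0798 0.1848]
ball [0.484  0.0454 0.061 ] tilt 129 [ 0.0414 -0.0119]
```

The force climbs while the jaw stays still (slide about 0.069), so it is firm and the stopper is home. I'll ease off and lift away.

>>> move_arm --jaw '[0,0,0,0,0,0,0,0,0]' --dp '[[0,0,-1.5],[0,0,-2.5],[0,0,-3],[0,0,-3],[0,0,-3],[0,0,-3],[0,0,-3],[0,0,-3],[0,0,0]]' --turn '[[0,0,0],[0,0,0],[0,0,0],[0,0,0],[0,0,0],[0,0,0],[0,0,0],[0,0,0],[0,0,0]]'

```text
time_s: 25.12
position: [0.5542, -0.077, 0.4152]
tool_rot: [[0.996, 0.088, 0.012], [0.088, -0.996, -0.003], [0.011, 0.004, -1.0]]
ft_force: [0.1, -0.2, 1.1]
grip_width: 0.0
gripper_force: 0.0
```

```bash
python3 - <<'E'
from jw import *
st(); jaw("scene"); pose()
plan(np.r_[(RING+.0165*EX)[:2],.40],Rt(4.87,20,-1),6)
C=cal("top"); im,d=cams.get_image("top")
r=cams.mark_of("top","release_grip"); print([(x["p"],atz(C,x["location"][0]*640,x["location"][1]*400,.245)) for x in r[:2]], RING+.014*EX)
E
```

```text
25.12 [-20.0705  19.5931  48.2971   0.0771 111.4197  64.8925] [ 0.5542 -0.077   0.4152] F [ 0.0759 -0.1794  1.1158] 4.66341125643506e-05 0.0
[[ 0.996   0.0883  0.0117]
 [ 0.0883 -0.9961 -0.003 ]
 [ 0.0114  0.004  -0.9999]]
scene armtop->pad z 0.1791677564264629 slide 0.0728322435735371 62
  uprights top 0.26223896691371595 slide 0.06976103308628406
  trig [ 0.5734 -0.0414  0.5942] 821
  stopper top 0.18684803132561845 41
scene blk 248 [0.4838 0.0643 0.166 ] [ 0.4504 -0.002   0.0334] [0.533  0.0802 0.5978]
scene amb 505 [0.4757 0.0577 0.0994] [0.4515 0.0244 0.0443] [0.5078 0.0793 0.1778]
ball [0.4841 0.0453 0.0613] tilt 129 [ 0.0382 -0.0088]
n 6 dist 0.13750728495752101 turn/row [-0.0, 0.058, 0.001]
dp [[-0.72, -2.17, 0.16], [-0.73, -2.17, 0.12], [-0.73, -2.17, 0.08], [-0.74, -2.17, 0.03], [-0.74, -2.17, -0.01], [-0.74, -2.17, -0.05]]
[(0.57, array([0.4949, 0.0453, 0.245 ]))] [0.4969 0.0487 0.04  ]
```

>>> move_arm --jaw '[8.5,8.5,8.5,8.5,8.5,8.5,8.5]' --dp '[[-0.7,-2.2,0.15],[-0.75,-2.2,0.1],[-0.75,-2.15,0.1],[-0.75,-2.15,0],[-0.75,-2.15,0],[-0.75,-2.15,0],[0,0,0]]' --turn '[[0,0.058,0],[0,0.058,0],[0,0.058,0],[0,0.058,0],[0,0.058,0],[0,0.058,0],[0,0,0]]'

```text
time_s: 25.9
position: [0.4957, 0.0515, 0.3984]
tool_rot: [[0.935, 0.091, 0.342], [0.085, -0.996, 0.032], [0.343, -0.001, -0.939]]
ft_force: [1.1, -0.6, 1.3]
grip_width: 0.0831
gripper_force: 0.0
```

```bash
python3 - <<'E'
from jw import *
st(); plan(np.r_[(RING+.0165*EX)[:2],.228],Rt(4.87,20,-1),8)
C=cal("wrist"); im,d=cams.get_image("wrist"); cv2.imwrite("pics/w3.png",im[:,:,::-1])
v,u=np.mgrid[0:400,0:640]; X=cloud(C,u,v,d).reshape(-1,3)[d.ravel()>0]
w=X-RING; a,b=w@EX,w@EY; 
m=(a>-.005)&(a<.035)&(abs(b)<.05)&(X[:,2]>.24)&(X[:,2]<.28)
print(m.sum(),a[m].min(),a[m].max(),np.percentile(b[m],[1,25,50,75,99]),np.percentile(X[m,2],[50,95]))
E
```

```text
25.9 [-10.6183   2.9986  74.7569   5.4885  82.921   74.4488] [0.4957 0.0515 0.3984] F [ 1.1376 -0.6439  1.2957] 0.08305825777481704 0.0
[[ 0.9354  0.0906  0.3418]
 [ 0.0846 -0.9959  0.0325]
 [ 0.3433 -0.0015 -0.9392]]
n 8 dist 0.17041887524141802 turn/row [-0.0, -0.0, 0.001]
dp/row cm [-0.69, 0.04, 2.01]
631 0.0032871327379030415 0.02934198609151699 [-0.0225 -0.0179 -0.014   0.0202  0.0247] [0.2623 0.2639]
```

View pics/w3.png

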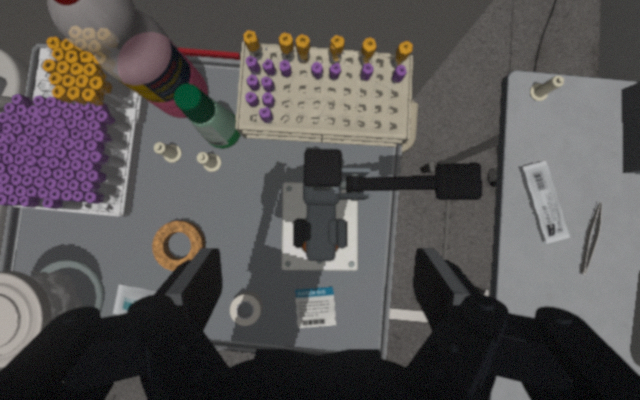

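The wrist view shows the two uprights at columns 301 and 341, midway between the open fingers (215 and 418), and the lever clear to the right. I'll descend.

>>> move_arm --jaw '[8.5,8.5,8.5,8.5,8.5,8.5,8.5,8.5,8.5,8.5]' --dp '[[-0.7,0,2],[-0.7,0,2],[-0.7,0,2],[-0.7,0,2],[-0.7,0,2],[-0.7,0,2],[-0.7,0,2],[-0.7,0,2],[0,0,0],[0,0,0]]' --turn '[[0,0,0.001],[0,0,0.001],[0,0,0.001],[0,0,0.001],[0,0,0.001],[0,0,0.001],[0,0,0.001],[0,0,0],[0,0,0],[0,0,0]]'

```text
time_s: 26.78
position: [0.5011, 0.0484, 0.2291]
tool_rot: [[0.937, 0.081, 0.339], [0.075, -0.997, 0.03], [0.34, -0.003, -0.94]]
ft_force: [-0.2, -0.3, 0.0]
grip_width: 0.0846
gripper_force: 0.0
```

```bash
python3 - <<'E'
from jw import *
st(); p=np.array(observe()["position"]); w=p-RING; print(w@EX,w@EY)
plan(p+[0,0,.069],None,9)
E
```

```text
26.78 [-10.8079   9.2164  95.5492   6.4314  56.2358  71.9178] [0.5011 0.0484 0.2291] F [-0.1963 -0.312   0.0265] 0.08458854745505906 0.0
[[ 0.9375  0.0806  0.3385]
 [ 0.0748 -0.9967  0.0302]
 [ 0.3399 -0.003  -0.9405]]
0.018127065242578285 -0.0006730340909481809
n 9 dist 0.06900000000000003 turn/row [0.0, 0.0, 0.0]
dp/row cm [0.26, -0.0, -0.72]
```

>>> move_arm --jaw '[5,4,3,3,3,3,3]' --dp '[[0,0,0],[0,0,0],[0,0,0],[0,0,0],[0,0,0],[0,0,0],[0,0,0]]' --turn '[[0,0,0],[0,0,0],[0,0,0],[0,0,0],[0,0,0],[0,0,0],[0,0,0]]' --force 40

```text
time_s: 27.37
position: [0.5014, 0.0478, 0.2316]
tool_rot: [[0.936, 0.079, 0.344], [0.074, -0.997, 0.028], [0.345, -0.001, -0.939]]
ft_force: [-4.7, -12.3, 9.6]
grip_width: 0.0407
gripper_force: 42.4
```

>>> move_arm --jaw '[3,3,3,3,3]' --dp '[[0,0.2,0],[0,0.2,0],[0,0,0],[0,0,0],[0,0,0]]' --turn '[[0,0,0],[0,0,0],[0,0,0],[0,0,0],[0,0,0]]'

```text
time_s: 27.78
position: [0.5013, 0.0468, 0.2319]
tool_rot: [[0.935, 0.081, 0.344], [0.073, -0.997, 0.034], [0.346, -0.007, -0.938]]
ft_force: [-6.2, 7.8, 12.1]
grip_width: 0.039
gripper_force: 45.7
```

>>> move_arm --jaw '[3,3,3,3]' --dp '[[0.1,-0.1,-0.4],[0.15,0,-0.4],[0.15,0,-0.4],[0,0,0]]' --turn '[[0,0,0],[0,0,0],[0,0,0],[0,0,0]]'

```text
time_s: 28.12
position: [0.5012, 0.0468, 0.2423]
tool_rot: [[0.937, 0.08, 0.341], [0.073, -0.997, 0.033], [0.343, -0.006, -0.939]]
ft_force: [5.4, 3.2, -6.4]
grip_width: 0.0391
gripper_force: 45.0
```

```bash
python3 - <<'E'
from jw import *
jaw("scene"); pose()
E
```

```text
scene armtop->pad z 0.18609361536785543 slide 0.06590638463214457 78
  uprights top 0.2718370798383706 slide 0.06016292016162944
  stopper top 0.19404464032643315 63
scene blk 767 [0.4635 0.0667 0.3009] [ 0.4331 -0.0009  0.0317] [0.5323 0.0971 0.4628]
scene amb 505 [0.4755 0.0575 0.1001] [0.4506 0.0255 0.048 ] [0.5127 0.0802 0.1778]
ball [0.4839 0.0451 0.0618] tilt 130 [ 0.0396 -0.0107]
```

The jaw rose 10 mm with the release squeezed. I'll keep lifting.

>>> move_arm --jaw '[3,3,3,3,3,3,3,3,3]' --dp '[[0.25,0,-0.7],[0.25,0,-0.7],[0.25,0,-0.7],[0.25,0,-0.7],[0.25,0,-0.7],[0.25,0,-0.7],[0.25,0,-0.7],[0.2,0,-0.5],[0,0,0]]' --turn '[[0,0,0],[0,0,0],[0,0,0],[0,0,0],[0,0,0],[0,0,0],[0,0,0],[0,0,0],[0,0,0]]'

```text
time_s: 28.97
position: [0.5011, 0.0467, 0.2997]
tool_rot: [[0.937, 0.081, 0.341], [0.074, -0.997, 0.034], [0.343, -0.006, -0.939]]
ft_force: [5.8, 2.7, -6.4]
grip_width: 0.0394
gripper_force: 45.2
```

```bash
python3 - <<'E'
from jw import *
jaw("scene"); jaw("top"); pose()
E
```

```text
scene armtop->pad z 0.24266539509904186 slide 0.009334604900958138 89
  uprights top 0.3279045435540592 slide 0.004095456445940837
  stopper top 0.1843912249334103 71
top armtop->pad z 0.4564575217941556 slide -0.2044575217941556 9
  uprights top 0.45885708390491275 slide -0.12685708390491274
  trig [ 0.5758 -0.0418  0.3296] 398
scene blk 880 [0.4639 0.0651 0.3493] [ 0.4333 -0.0025  0.034 ] [0.5328 0.097  0.4865]
scene amb 510 [0.4756 0.0576 0.0997] [0.4499 0.0279 0.0459] [0.5092 0.0796 0.1802]
ball [0.4841 0.0451 0.0617] tilt 128 [ 0.0352 -0.0093]
```

>>> move_arm --jaw '[3,3,3]' --dp '[[0.07,0,-0.2],[0,0,0],[0,0,0]]' --turn '[[0,0,0],[0,0,0],[0,0,0]]'

```text
time_s: 29.37
position: [0.501, 0.0466, 0.3009]
tool_rot: [[0.937, 0.081, 0.34], [0.074, -0.997, 0.034], [0.342, -0.006, -0.94]]
ft_force: [10.8, 3.5, -12.8]
grip_width: 0.0384
gripper_force: 45.4
```

>>> move_arm --jaw '[4,4.6,5.2,6,7,8.5,8.5,8.5,8.5]' --dp '[[0,0,0],[0,0,0],[0,0,0],[0,0,0],[0,0,0],[0,0,0],[0,0,0],[0,0,0],[0,0,0]]' --turn '[[0,0,0],[0,0,0],[0,0,0],[0,0,0],[0,0,0],[0,0,0],[0,0,0],[0,0,0],[0,0,0]]'

```text
time_s: 30.12
position: [0.5007, 0.0456, 0.3022]
tool_rot: [[0.936, 0.081, 0.342], [0.075, -0.997, 0.03], [0.343, -0.002, -0.939]]
ft_force: [-0.5, -0.1, -0.0]
grip_width: 0.0848
gripper_force: 0.0
```

>>> move_arm --jaw '[8.5,8.5,8.5,8.5,8.5,8.5,8.5]' --dp '[[0,0,-1.5],[0,0,-3],[0,0,-3],[0,0,-3],[0,0,-3],[0,0,0],[0,0,0]]' --turn '[[0,0,0],[0,0,0],[0,0,0],[0,0,0],[0,0,0],[0,0,0],[0,0,0]]'

```text
time_s: 30.7
position: [0.4545, 0.0416, 0.4303]
tool_rot: [[0.935, 0.081, 0.345], [0.076, -0.997, 0.029], [0.346, -0.001, -0.938]]
ft_force: [0.1, 0.5, -0.2]
grip_width: 0.085
gripper_force: 0.0
```

```bash
python3 - <<'E'
from jw import *
st(); jaw("scene"); jaw("top"); pose()
E
```

```text
30.7 [-13.3366  -1.8739  74.7336   6.1965  87.8516  72.8508] [0.4545 0.0416 0.4303] F [ 0.1225  0.4514 -0.2076] 0.08503881668718916 0.0
[[ 0.9352  0.081   0.3446]
 [ 0.0756 -0.9967  0.0292]
 [ 0.3459 -0.0012 -0.9383]]
scene armtop->pad z 0.24261185822632295 slide 0.009388141773677056 85
  uprights top 0.3305282530189176 slide 0.0014717469810824335
  trig [ 0.5726 -0.0431  0.3277] 154
  stopper top 0.18427151330545702 68
  uprights top 0.3334421032767527 slide -0.0014421032767527042
  trig [ 0.5761 -0.0413  0.3301] 403
  stopper top 0.18270559707701126 4
scene blk 377 [0.4767 0.0646 0.2618] [ 0.4334 -0.0025  0.0348] [0.5326 0.0972 0.5282]
scene amb 502 [0.4756 0.0577 0.1   ] [0.4516 0.0257 0.0483] [0.5076 0.0796 0.181 ]
ball [0.484  0.0451 0.0618] tilt 127 [ 0.0363 -0.0065]
```

```bash
python3 -c "
from rig import ticket
print(ticket.close_job())"
```

```text
the job is handed in; nothing more can be done
None
```

The job is handed in at about 31 s of the 72 s allowed: by the last camera check the flask stands upright in the clamp's ring (tilt about 0.04 rad) with its stopper fully home, the jaw is back at its top stop, and trigger and release are let go, though the hand-in returned no verdict.

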